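# Seat a display peg behind a sliding door

## Task

Fit the missing display peg in the hardware sample case: slide its lower door behind the upper one until it is fully open, then take the square-headed peg from the wooden rack and push it, shank first, fully home in the blind hole in the back board behind that door. You only know roughly where the hole is, so feel for it with the peg's tip. Let go of the peg, leave the door open and leave the other two pegs in the rack.

Things in the scene. Friction and masses are not known exactly. Their poses are not given: they have to be found in the camera images.
- case_box: Grey box of the fixed sample case, 220 x 400 x 112 mm. Origin: centre of underside. z: square to its sloped face, leaning 25 deg from vertical towards the robot; x: up the slope; y: level, along the door tracks, to the left. Two compartments (y -0.19..-0.003 and 0.003..0.19, x -0.10..0.10). Rails at both x ends reach z 0.112, side walls z 0.094.
- hole_nominal (a point): Rough place of the hole's mouth: box (0, -0.115, 0.036), box axes. The plywood back board (face square to box z, at z 0.036 +/- 0.003) was fitted by eye: its only hole lies up to 6 mm off along box x and 8 mm along y. Hole: along box -z, 13.5 mm wide, 20 mm deep, mouth chamfer 2 mm. Behind the lower door at the start.
- lower_door (a joint): Opening of the lower (right-hand, -y) door, m: 0 shut, 0.155 fully open, growing as it slides to box +y under the upper door. Starts 0 to 40 mm open; about 2.5 N of friction, stays where left. White panel 196 x 200 x 5 mm, upper face at box z 0.101. Fully open it leaves y -0.19..-0.035 free.
- lower_door_lip (a point): Middle of the top edge of the lower door's pull, which moves with it: an upright aluminium lip at the door's outer (-y) end, 10 mm thick (box y), 100 mm long (box x), 43 mm high (box z). At joint 0 this point is at box (0, -0.185, 0.144); it slides along box +y.
- upper_door (a joint): Opening of the upper (left-hand) door, m: 0 shut, to 0.155 towards box -y. Starts 0 to 12 mm open and need not be touched. Upper face at box z 0.109; its own lip, equally high, stands at its +y end.
- rack: Pale wooden block (fixed), 200 x 60 x 40 mm, with three holes in a row along its x axis, 60 mm apart, holding three upright steel pegs in any order, feet 18 mm above the table. Origin: centre of underside.
- peg_square: The peg to fit, bare steel, about 80 g, upright in the rack at the start. Round shank 12 mm wide, 50 mm long, foot chamfered 2 mm; on it a square block head 22 x 22 mm, 24 mm high (middle at z 0.062). Origin: middle of the foot; z along the peg to the head; x, y square to the head's sides. Yaw within 0.35 rad of the rack's.
- peg_round: A peg with the same shank and a round head, 25 mm wide and 24 mm high. Stays in the rack. Origin: middle of the foot.
- peg_disc: A peg with the same shank and a flat disc head, 36 mm wide and 8 mm thick. Stays in the rack. Origin: middle of the foot.
There are look-alikes about, which are no part of the job. What is shaped like the peg_square but black or turquoise is not meant.

How it is judged (in metres and radians):
On the way:
1. the lower door is fully open (at least 140 of its 155 mm) (value of joint lower_door above 0.14 m), for 0.2 s.
At the end, for the whole second after the job is handed in: The square-headed peg is in the board's hole: foot at most 21.5 mm above the box's underside (13 to 19 at the hole's bottom), within 12 mm (x) and 14 mm (y) of hole_nominal, square to the board within 0.15 rad, released, at rest; lower door still at least 130 mm open (z of peg_square in the frame of case_box below 0.0215 m and x of peg_square in the frame of case_box between -0.012 and 0.012 m and y of peg_square in the frame of case_box between -0.129 and -0.101 m and angle between the z axis of peg_square and the z axis of case_box, either way round below 0.15 rad and value of joint lower_door above 0.13 m and linear speed of peg_square below 0.02 m/s and contact force between the fingers and peg_square below 0.05 N); the robot touches nothing.
It fails at once if one of the other two pegs is pulled from the rack (moved by more than 20 mm) (distance of any of peg_round, peg_disc from where it was at the start of the episode above 0.02 m).
It also fails if it takes over 72 s, if anything falls off the work surface, if the arm or the gripper's body presses on something with over 40 N, if the wrist force passes 120 N, or if a joint passes its speed limit or range.

## Robot

A 6-joint arm with a two-finger parallel gripper is mounted at the origin on the work surface. World frame = base frame: x ahead of the robot, y to its left, z up, the work surface at z = 0. Lengths are in mm, angles in rad, forces in N, time in s.
With the tool pointing down it reaches from about 225 to 725 mm from the base axis. Payload 3.1 kg.
Tool frame: the origin (TCP) lies midway between the tips of the shut fingers; the grasp point (between the pads) lies 19 mm behind it; z points along the fingers, x is the direction in which the jaws open and shut, and the axes are right-handed (so a half turn about z gives the same grasp; the last joint's range is limited). The gripper opens to 85 mm and grips with 20 to 120 N. Pads are 22 mm wide; open, the fingers measure 114 mm over their backs; the gripper's body (76 mm by 85 mm) begins 54 mm behind the grasp point. The pads swing forward as they close: fully open they stand 13 mm farther back than shut.
Start: joints at [-1.256, 0.048, 0.099, 1.622, 0, 1.443], TCP at [224.932, -474.366, 231.312] pointing down, gripper open.
Joint ranges: [-2.91, 2.91], [-0.99, 1.94], [-1.21, 1.42], [-2.12, 2.29], [-1.49, 1.47], [-3.14, 3.14]. Speed limits (rad/s): [2.79, 2.79, 3.14, 3.14, 3.14, 3.14].

## Interface

Orientations are given as a 3x3 rotation matrix whose columns are the frame's x, y, z axes.
In Python, from plant import env gives the robot as it stands.
- The arm moves only by the tool jog_arm, never from a script. Its argument "deltas" is a list of rows, each a list of 3 entries, a list of its own where there are three numbers: the turn, a rotation vector about the tool's x, y, z in units of 6 degrees (1.0 is 6 degrees), then the shift along the tool's x, y, z in units of 25 mm (1.0 is 25 mm), then the closure in counts, from 0 (fully open) to 255 (shut). In form: [[[rx, ry, rz], [tx, ty, tz], jaw], ...]. A call has 1 to 8 rows; each row shifts and turns the commanded pose from where the row before left it, along the tool's axes as they then stand; what a row does not reach is not made up. A row lasts 1/12 s, in which the tool goes at most 41.7 mm and 7.16 degrees, less where a joint would pass 70% of its speed; a pose out of reach is approached as far as the arm can. A call is refused whole if a number of a shift passes 1 or a number of a turn 1, either way. A call with a gripper value outside its range is refused whole. The fingers move at their own pace and stop on an object; "force" is the grip in N (left out, the last holds). Time passes only in rows, so rows that do not move let the fingers close. It gives the time, the measured TCP pose, the force and the opening at its end, in the units of the state.
- env.observe(): the state, without advancing time (a new reading comes with each control period).
- env.get_image(name): name is "side" or "top" or "wrist"; returns the picture (420x560x3 uint8, red, green, blue); there is no depth.
- env.camera_params(name): a dict with "fx", "fy", "cx", "cy" (pixels), "k1" (the pictures are not rectified: a ray, as slopes to the right and down, at radius r is drawn at 1 + k1 r^2 times it, then the intrinsics apply), "R" (3x3) and "t" (3): a world point X has camera coordinates R X + t; the wrist camera has in their place "mount" (4x4, takes a point from camera to tool coordinates, whose origin is the TCP and whose axes are the tool frame's). Camera axes: x right, y down, z forward; pixel columns grow to the right and rows downward; lengths in mm; the calibration is good to about 2 mm. A picture is of the moment at which its call begins: read the wrist's pose just before it. camera_params takes no time and is no camera call.
- env.job_done(): hands the job in, once; it reports no verdict.
Trained networks look in the newest picture that a camera, given by its name, has taken for a name from the list of things; names that differ only in an ending like _2 or _b are one class to them, and where a whole thing is asked for, a point or a joint stands for the part that bears it (a point fixed in the world has none). Each returns a list of dicts, best first, with "conf" (0 to 1); they miss things now and then, are a little off and sometimes report something else, mostly with a low value. They report only what shows in the picture. A call takes as long as a camera call. They do not tell look-alikes from the thing itself.
- env.spot_in(camera, thing): "position" ([column, row] as shares, 0 to 1, of the picture: columns of its width, rows of its height, amid what is visible of it).
- env.trace(camera, thing): "pixels" (420x560 bool, what is visible of it) and "position" ([column, row] as shares, 0 to 1, of the picture: columns of its width, rows of its height, amid what is visible of it).
- env.tip_of(camera, thing): "position" ([column, row] as shares, 0 to 1, of the picture: columns of its width, rows of its height: a listed point, or the origin of a listed thing).
The state is a dict: "t": time; "qpos": joint angles; "joint_vel": joint speeds; "tau": joint torques, N m; "position": TCP position; "eef_rot": TCP orientation; "wrist_force": force on the tool from outside, world axes, zero at the start; "moment": the same for the moment, N m; "opening": finger opening in mm.
Only numpy, scipy, OpenCV 4.12 (cv2) and the standard library are available. Lean on these libraries where they do the work, as an engineer would, in place of code of your own. Each camera call takes 0.05 s, during which the arm holds its last target.

## Working session

There is one attempt and no reset: what is moved stays moved. The work goes in short steps, Python scripts to look and compute and a tool call to move; the robot and the scene stay as the last step left them, time stands still between calls to the robot, and variables do not carry over. Pictures are saved under pics/ and viewed, and the job is handed in when it is done.

Besides the shell and the picture viewer there is one more tool, called after ">>>" as name(argument=value, ...), one argument or row to a line, values as JSON. jog_arm: Moves the arm, as the interface text tells. Its arguments: {"type":"object","properties":{"deltas":{"type":"array"},"force":{"type":"number"}},"required":["deltas"]}

```bash
ls; mkdir -p pics; python3 - <<'E'
from plant import env
import cv2
print(env.observe())
for n in ["side","top","wrist"]:
    im=env.get_image(n); cv2.imwrite(f"pics/{n}0.png",im[:,:,::-1])
    print(n,env.camera_params(n))
E
```

```text
pics
{'t': 0.0, 'qpos': array([-1.25580141e+00,  4.87339566e-02,  9.75532420e-02,  1.62198003e+00,
        1.79522430e-05,  1.44299671e+00]), 'joint_vel': array([ 0.00118696, -0.00020009, -0.0001984 , -0.00120916,  0.00059466,
        0.00083704]), 'tau': array([ 5.52276492e-05, -3.38781738e+01,  3.20014644e+01,  2.03483988e-02,
       -3.29645791e-04,  6.08301335e-06]), 'position': array([ 224.7458433 , -473.77893079,  230.10352743]), 'eef_rot': array([[ 4.28465302e-01, -9.03557952e-01, -7.15454750e-04],
       [-9.03555198e-01, -4.28465781e-01,  2.25364404e-03],
       [-2.34284587e-03, -3.19155416e-04, -9.99997205e-01]]), 'wrist_force': array([-0.46496596, -0.7170332 ,  0.41838572]), 'moment': array([-0.02112208,  0.03523598,  0.00367583]), 'opening': 85.04517365414675}
side {'fx': 416.07828371748974, 'fy': 416.07828371748974, 'cx': 271.5033660435796, 'cy': 212.34702334664433, 'k1': -0.07978078995160745, 'R': array([[-0.82608252, -0.5635342 ,  0.00410837],
       [-0.30875706,  0.44648304, -0.83983449],
       [ 0.47144114, -0.69504108, -0.542827  ]]), 't': array([379.70442198, 25
[... 157 characters left out ...]
44, 'R': array([[-0.12448099, -0.99222145, -0.00103409],
       [-0.97023311,  0.12194047, -0.20923248],
       [ 0.20773105, -0.02504215, -0.97786538]]), 't': array([ 71.73316158, 451.51407833, 850.10437157])}
wrist {'fx': 338.61035926811786, 'fy': 338.61035926811786, 'cx': 279.31173458585124, 'cy': 210.45287020260744, 'k1': -0.05649774153740422, 'mount': array([[ 9.99999505e-01,  9.94233348e-04, -3.21161218e-05,
         5.83603570e-01],
       [-9.50308912e-04,  9.64366512e-01,  2.64568190e-01,
        -6.83563812e+01],
       [ 2.94014230e-04, -2.64568029e-01,  9.64366980e-01,
        -1.41269589e+02],
       [ 0.00000000e+00,  0.00000000e+00,  0.00000000e+00,
         1.00000000e+00]])}
```

View pics/side0.png

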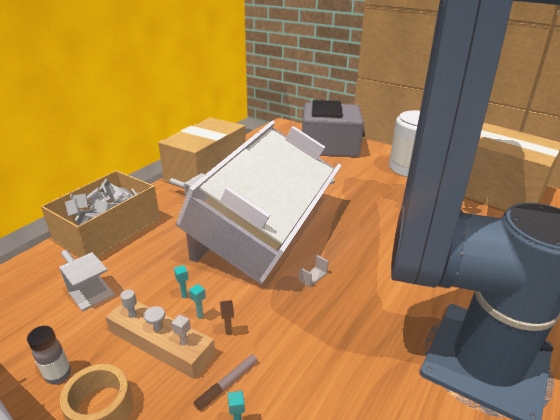

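View pics/top0.png

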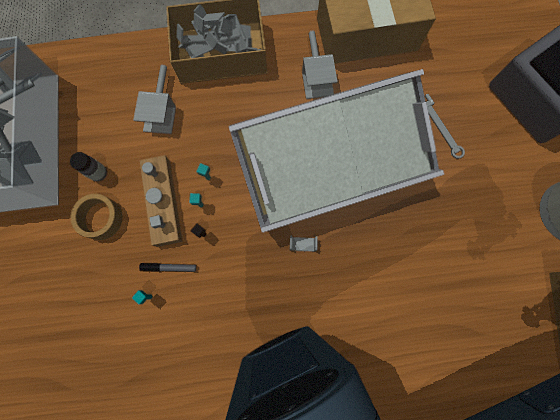

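View pics/wrist0.png

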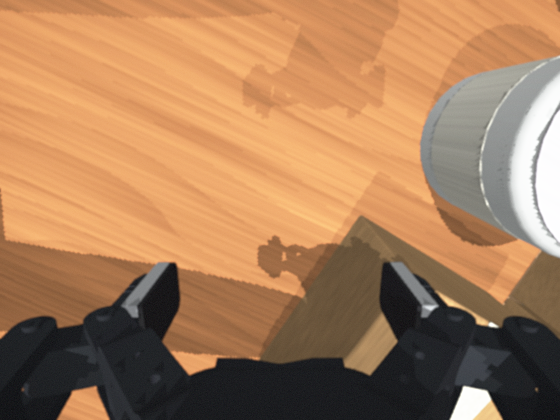

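```bash
cat > h.py <<'E'
import numpy as np, cv2
from plant import env
from scipy.optimize import least_squares
from scipy.spatial.transform import Rotation as Ro
def cam(n,obs=None):
    p=env.camera_params(n)
    if n=="wrist":
        M=np.array(p["mount"]); R=obs["eef_rot"]; t=obs["position"]
        Rc=R@M[:3,:3]; tc=R@M[:3,3]+t
        p["R"]=Rc.T; p["t"]=-Rc.T@tc
    return p
def proj(p,X):
    X=np.atleast_2d(X); c=X@np.array(p["R"]).T+p["t"]
    s=c[:,:2]/c[:,2:]; r2=(s**2).sum(1,keepdims=True)
    s=s*(1+p["k1"]*r2)
    return s*[p["fx"],p["fy"]]+[p["cx"],p["cy"]]
def ray(p,uv):
    K=np.array([[p["fx"],0,p["cx"]],[0,p["fy"],p["cy"]],[0,0,1]])
    s=cv2.undistortPoints(np.array(uv,float).reshape(-1,1,2),K,np.array([p["k1"],0,0,0,0]))[0,0]
    d=np.array(p["R"]).T@np.array([s[0],s[1],1]); o=-np.array(p["R"]).T@p["t"]
    return o,d/np.linalg.norm(d)
def onz(p,uv,z):
    o,d=ray(p,uv); return o+d*(z-o[2])/d[2]
def tri(rays):
    A=np.zeros((3,3));b=np.zeros(3)
    for o,d in rays:
        P=np.eye(3)-np.outer(d,d);A+=P;b+=P@o
    x=np.linalg.solve(A,b); return x,[np.linalg.norm((np.eye(3)-np.outer(d,d))@(x-o)) for o,d in rays]
def boxR(yaw):
    # z leaning 25deg: at yaw 0, z leans to world -x, x up slope (+x,+z)
    a=np.radians(25); c,s=np.cos(a),np.sin(a)
    R0=np.array([[c,0,-s],[0,1,0],[s,0,c]])
    return Ro.from_euler('z',yaw).as_matrix()@R0
def grab(n,f=None):
    o=env.observe(); im=env.get_image(n)
    if f: cv2.imwrite(f"pics/{f}.png",im[:,:,::-1])
    return o,im
E
python3 - <<'E'
from h import *
W=np.array([560,420])
for n in ["top","side"]:
    im=env.get_image(n)
    for th in ["case_box","lower_door_lip","rack","peg_square","peg_round","peg_disc"]:
        for d in env.tip_of(n,th)[:4]: print(n,th,round(d["conf"],2),np.round(np.array(d["position"])*W,1))
    c=im[60:245,220:460] if n=="top" else im[110:290,170:350]
    cv2.imwrite(f"pics/{n}_box.png",cv2.resize(c,None,fx=3.2,fy=3.2,interpolation=cv2.INTER_CUBIC)[:,:,::-1])
    c=im[145:255,130:220] if n=="top" else im[280:380,100:240]
    cv2.imwrite(f"pics/{n}_rack.png",cv2.resize(c,None,fx=5,fy=5,interpolation=cv2.INTER_CUBIC)[:,:,::-1])
E
```

```text
top case_box 0.73 [327.  146.2]
top lower_door_lip 0.62 [423.8 127.6]
top rack 0.63 [161.5 200.4]
top peg_square 0.67 [207.9 181.3]
top peg_square 0.6 [201.1 203.3]
top peg_square 0.52 [165.7 227.8]
top peg_square 0.46 [201.5 235.1]
top peg_round 0.45 [156.7 178.1]
top peg_disc 0.7 [159.7 201.5]
side case_box 0.94 [257.6 206.7]
side lower_door_lip 0.91 [308.  138.7]
side rack 0.68 [161.9 345.6]
side peg_square 0.85 [200.3 318.7]
side peg_square 0.75 [181.4 298.4]
side peg_square 0.7 [230.5 331. ]
side peg_square 0.62 [187.3 348.5]
side peg_round 0.59 [134.2 320.4]
side peg_disc 0.81 [159.7 334.3]
```

View pics/top_box.png

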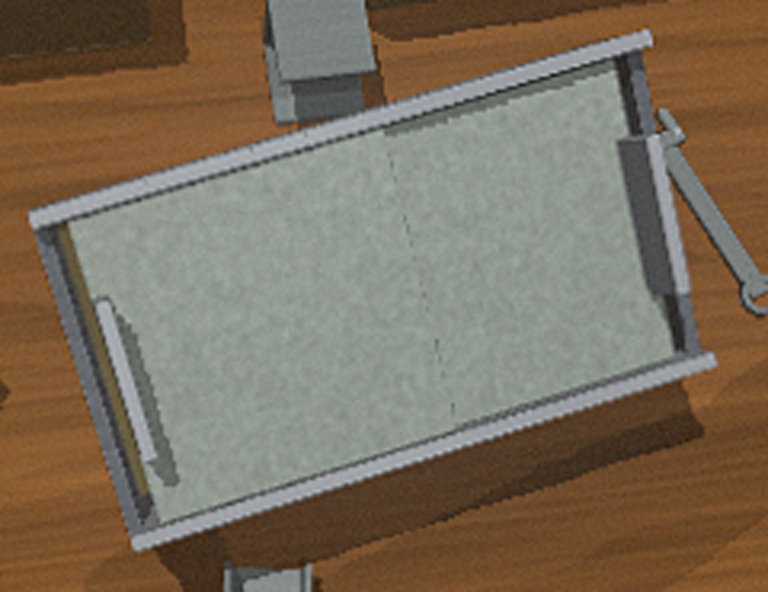

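View pics/side_box.png

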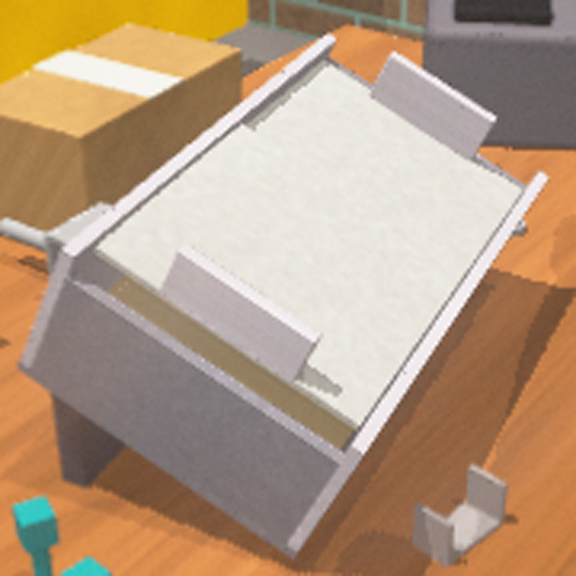

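View pics/top_rack.png

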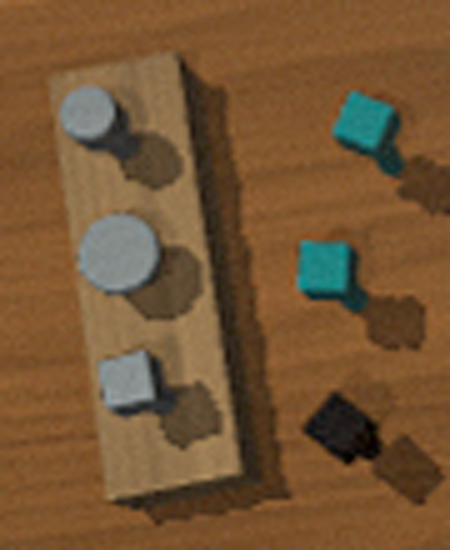

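View pics/side_rack.png

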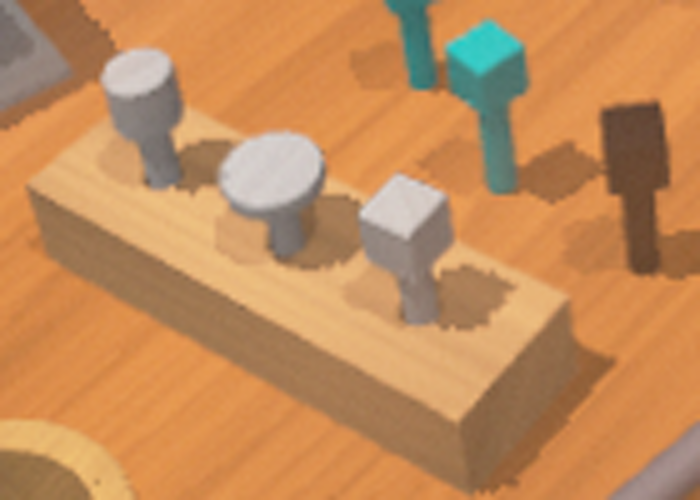

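```bash
cat > fit.py <<'E'
from h import *
pt,ps=cam("top"),cam("side")
T=[((.11,.2,.112),(30,213)),((.11,-.2,.112),(651,31)),((-.11,-.2,.112),(716,363)),((-.11,.2,.112),(135,550))]
S=[((.11,.2,0),(20,368)),((-.11,.2,0),(292,553)),((.11,-.2,.112),(333,36)),((-.11,-.2,.112),(547,175))]
A=np.array([a for a,_ in T])*1e3; a=np.array([b for _,b in T])/3.2+[220,60]
B=np.array([a for a,_ in S])*1e3; b=np.array([b for _,b in S])/3.2+[170,110]
f=lambda v:np.r_[(proj(pt,A@boxR(v[3]).T+v[:3])-a).ravel(),(proj(ps,B@boxR(v[3]).T+v[:3])-b).ravel()]
r=least_squares(f,[450,-50,80,.25],loss="soft_l1")
v=r.x; print(np.round(v,3)); print(np.round(f(v).reshape(-1,2),1))
np.save("box.npy",v)
R=boxR(v[3])
print(proj(pt,v[:3]),proj(ps,v[:3]))
for n,p,q in (("top",pt,(423.8,127.6)),("side",ps,(308,138.7))):
    # lip: slide along y
    g=lambda j:proj(p,R@np.array([0,-185+j[0],144])+v[:3])[0]-q
    s=least_squares(g,[0]); print(n,"lip",s.x,s.fun)
# upper lip and lower lip from crops
if __name__=="__main__":
  # rack: top face corners (z=40)
  rt=[((50,75)),((180,52)),((242,472)),((108,500))]
  rt=np.array(rt)/5+[130,145]
  P=np.array([onz(pt,u,40) for u in rt]); print(np.round(P,1))
  rs=np.array([(28,187),(462,418),(572,298)])/5+[100,280]
  print(np.round([onz(ps,u,40) for u in rs],1))
  # heads top centre
  for nm,u,w,z in (("sq",(127,379),(404,205),92),("disc",(118,252),(273,172),76),("round",(88,114),(139,72),92)):
    u=np.array(u)/5+[130,145]; w=np.array(w)/5+[100,280]
    print(nm,np.round(onz(pt,u,z),1),np.round(onz(ps,w,z),1))
E
python3 fit.py
```

```text
[ 5.69337e+02 -1.04858e+02  5.63720e+01  1.84000e-01]
[[-0.1 -0.4]
 [ 0.5 -0.8]
 [ 0.9  0.9]
 [ 0.3  0.3]
 [-0.9  0.1]
 [ 0.2  1.8]
 [-1.9 -0.7]
 [ 0.3  0.8]]
[[329.04280459 147.33040241]] [[258.73523471 207.85935255]]
top lip [24.31190763] [0.43835577 1.43587091]
side lip [20.11660762] [-0.60215546 -0.56739119]
[[599.4 328.1  40. ]
 [602.8 267.6  40. ]
 [405.4 252.8  40. ]
 [400.3 312.5  40. ]]
[[595.9 332.1  40. ]
 [399.1 313.9  40. ]
 [402.1 256.3  40. ]]
sq [442.4 285.4  92. ] [439.6 289.7  92. ]
disc [501.9 290.8  76. ] [498.5 295.3  76. ]
round [560.3 295.5  92. ] [558.7 299.1  92. ]
```

```bash
cat > plan.py <<'E'
from h import *
import json
def B():
    v=np.load("box.npy"); return boxR(v[3]),v[:3]
def tb(p): R,t=B(); return R@np.array(p,float)+t
def frombox(P): R,t=B(); return R.T@(np.array(P)-t)
def RB(kind):
    R,_=B(); x,y,z=R.T
    return np.column_stack({"x":(x,-y,-z),"y":(y,x,-z),"-y":(-y,-x,-z),"-x":(-x,y,-z)}[kind])
def down(th): # tool x at angle th
    c,s=np.cos(th),np.sin(th); return np.array([[c,s,0],[s,-c,0],[0,0,-1.]])
def plan(P0,R0,P1,R1,n=None,jaw=255,vmax=1.,dec=2):
    rv=Ro.from_matrix(R0.T@R1).as_rotvec()
    D=np.array(P1)-P0
    nn=max(np.ceil(np.linalg.norm(np.degrees(rv))/5.9),np.ceil(np.linalg.norm(D)/(24.5*vmax)),1)
    n=int(n or nn); rows=[];R=np.array(R0);P=np.array(P0,float)
    for i in range(n):
        tgt=np.array(P0)+D*(i+1)/n
        s=np.round(R.T@(tgt-P)/25,dec); r=np.round(np.degrees(rv)/6/n,dec)
        rows.append([r.tolist(),s.tolist(),jaw])
        P=P+R@s*25; R=R@Ro.from_rotvec(np.radians(r*6)).as_matrix()
    for i in range(0,n,8): print(json.dumps(rows[i:i+8]).replace(" ",""))
    print("n",n,"end err",np.round(P-P1,1),np.round(np.degrees(Ro.from_matrix(R.T@R1).as_rotvec()),1))
    return P,R
def st():
    o=env.observe(); print("t",round(o["t"],2),"P",np.round(o["position"],1),"box",np.round(frombox(o["position"]),1),"F",np.round(o["wrist_force"],1),"op",round(o["opening"],1),"q",np.round(o["qpos"],2)); return o
E
python3 - <<'E'
from plan import *
pt,ps=cam("top"),cam("side")
for u in [(490,85),(545,140),(560,200),(460,153)]: print(u,np.round(onz(pt,u,100),0))
print("hole",tb((0,-115,36)),"pre",tb((0,-235,170)),"pushend",tb((0,-45,120)))
o=st()
P,R=plan(o["position"],o["eef_rot"],tb((0,-235,170)),RB("x"))
E
```

```text
(490, 85) [ 657. -481.  100.]
(545, 140) [ 514. -572.  100.]
(560, 200) [ 378. -569.  100.]
(460, 153) [ 507. -377.  100.]
hole [ 575.46424648 -220.69820199   88.99931514] pre [ 541.79370311 -349.04674054  210.44455861] pushend [ 527.73245278 -158.39313652  165.12916925]
t 0.85 P [ 224.9 -474.4  231.3] box [-294.3 -300.1  330.3] F [0.6 0.6 0.3] op 85.5 q [-1.26  0.05  0.1   1.62  0.    1.44]
[[[0.2,0.25,-0.88],[0.06,-0.97,0.06],255],[[0.2,0.25,-0.88],[0.16,-0.96,0.08],255],[[0.2,0.25,-0.88],[0.23,-0.94,0.11],255],[[0.2,0.25,-0.88],[0.32,-0.91,0.13],255],[[0.2,0.25,-0.88],[0.4,-0.88,0.17],255],[[0.2,0.25,-0.88],[0.47,-0.83,0.19],255],[[0.2,0.25,-0.88],[0.54,-0.78,0.22],255],[[0.2,0.25,-0.88],[0.61,-0.72,0.25],255]]
[[[0.2,0.25,-0.88],[0.66,-0.66,0.29],255],[[0.2,0.25,-0.88],[0.71,-0.59,0.31],255],[[0.2,0.25,-0.88],[0.75,-0.52,0.35],255],[[0.2,0.25,-0.88],[0.79,-0.44,0.37],255],[[0.2,0.25,-0.88],[0.81,-0.35,0.41],255],[[0.2,0.25,-0.88],[0.83,-0.27,0.43],255]]
n 14 end err [-0.  -0.1  0. ] [-0.4 -0.  -0.1]
```

>>> jog_arm(
  deltas=[
    [[0.2, 0.25, -0.88], [0.06, -0.97, 0.06], 255],
    [[0.2, 0.25, -0.88], [0.16, -0.96, 0.08], 255],
    [[0.2, 0.25, -0.88], [0.23, -0.94, 0.11], 255],
    [[0.2, 0.25, -0.88], [0.32, -0.91, 0.13], 255],
    [[0.2, 0.25, -0.88], [0.4, -0.88, 0.17], 255],
    [[0.2, 0.25, -0.88], [0.47, -0.83, 0.19], 255],
    [[0.2, 0.25, -0.88], [0.54, -0.78, 0.22], 255],
    [[0.2, 0.25, -0.88], [0.61, -0.72, 0.25], 255],
  ],
  force=40,
)

```text
t: 1.52
position: [407.0, -402.2, 219.7]
eef_rot: [[0.895, -0.362, 0.26], [-0.37, -0.929, -0.021], [0.249, -0.077, -0.965]]
wrist_force: [0.5, 0.2, -1.4]
opening: 0.2
```

>>> jog_arm(
  deltas=[
    [[0.2, 0.25, -0.88], [0.66, -0.66, 0.29], 255],
    [[0.2, 0.25, -0.88], [0.71, -0.59, 0.31], 255],
    [[0.2, 0.25, -0.88], [0.75, -0.52, 0.35], 255],
    [[0.2, 0.25, -0.88], [0.79, -0.44, 0.37], 255],
    [[0.2, 0.25, -0.88], [0.81, -0.35, 0.41], 255],
    [[0.2, 0.25, -0.88], [0.83, -0.27, 0.43], 255],
    [[0, 0, 0], [0, 0, 0], 255],
    [[0, 0, 0], [0, 0, 0], 255],
  ],
)

```text
t: 2.18
position: [541.8, -348.5, 209.6]
eef_rot: [[0.892, 0.185, 0.413], [0.164, -0.983, 0.086], [0.422, -0.009, -0.907]]
wrist_force: [0.4, 0.0, -1.0]
opening: -0.3
```

```bash
cat > see.py <<'E'
from plan import *
import sys
def see(n,f,lines=True):
    o,im=grab(n,f); return o,im
E
python3 - <<'E'
from plan import *
o=st(); print(np.degrees(Ro.from_matrix(o["eef_rot"].T@RB("x")).as_rotvec()))
grab("wrist","w1");grab("side","s1")
plan(o["position"],o["eef_rot"],tb((0,-235,122)),RB("x"))
E
```

```text
t 2.18 P [ 541.8 -348.5  209.6] box [  -0.3 -234.5  169.2] F [ 0.4  0.  -1. ] op -0.3 q [-0.86  0.06  0.01  1.29  0.38  0.57]
[-0.52836444  0.06500726 -0.13239943]
[[[-0.04,0.01,-0.01],[0.01,0.02,0.94],255],[[-0.04,0.01,-0.01],[0.0,0.01,0.95],255]]
n 2 end err [-0.   0.1 -0.1] [-0.  -0.1 -0. ]
```

View pics/w1.png

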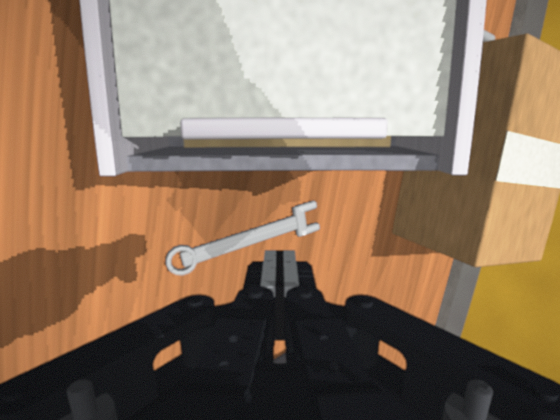

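View pics/s1.png

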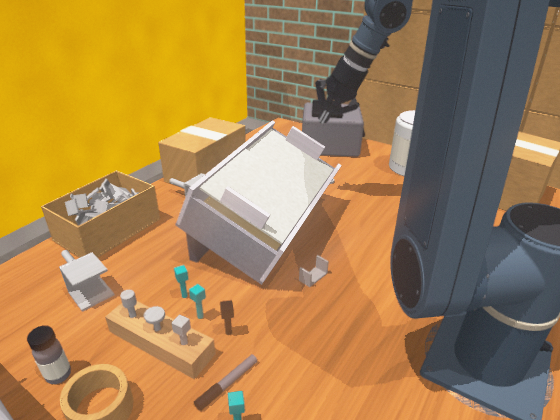

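>>> jog_arm(
  deltas=[
    [[-0.04, 0, 0], [0, 0, 0.95], 255],
    [[-0.04, 0, 0], [0, 0, 0.95], 255],
    [[0, 0, 0], [0, -0.8, 0], 255],
    [[0, 0, 0], [0, -0.8, 0], 255],
    [[0, 0, 0], [0, -0.4, 0], 255],
    [[0, 0, 0], [0, -0.4, 0], 255],
    [[0, 0, 0], [0, -0.4, 0], 255],
  ],
)

```text
t: 2.87
position: [548.2, -277.5, 167.9]
eef_rot: [[0.892, 0.179, 0.416], [0.164, -0.984, 0.073], [0.422, 0.003, -0.906]]
wrist_force: [-0.5, -3.3, -1.5]
opening: 0.1
```

```bash
python3 - <<'E'
from plan import *
st()
E
```

```text
t 2.87 P [ 548.2 -277.5  167.9] box [  -0.4 -165.8  123.3] F [-0.5 -3.3 -1.5] op 0.1 q [-0.76 -0.06 -0.2   1.16  0.35  0.68]
```

Contact (~3 N door friction). Push on: about 120 mm to the stop.

>>> jog_arm(
  deltas=[
    [[0, 0, 0], [0, -0.7, 0], 255],
    [[0, 0, 0], [0, -0.7, 0], 255],
    [[0, 0, 0], [0, -0.7, 0], 255],
    [[0, 0, 0], [0, -0.7, 0], 255],
    [[0, 0, 0], [0, -0.7, 0], 255],
    [[0, 0, 0], [0, -0.5, 0], 255],
    [[0, 0, 0], [0, -0.3, 0], 255],
  ],
)

```text
t: 3.45
position: [528.9, -170.1, 168.3]
eef_rot: [[0.891, 0.181, 0.417], [0.165, -0.983, 0.076], [0.423, 0.001, -0.906]]
wrist_force: [-0.7, -3.2, 0.1]
opening: 0.1
```

```bash
python3 - <<'E'
from plan import *
st()
E
```

```text
t 3.45 P [ 528.9 -170.1  168.3] box [  0.4 -56.7 123.3] F [-0.7 -3.2  0.1] op 0.1 q [-0.61 -0.26 -0.38  1.13  0.3   0.83]
```

>>> jog_arm(
  deltas=[
    [[0, 0, 0], [0, -0.2, 0], 255],
    [[0, 0, 0], [0, -0.12, 0], 255],
    [[0, 0, 0], [0, -0.08, 0], 255],
    [[0, 0, 0], [0, -0.05, 0], 255],
  ],
)

```text
t: 3.78
position: [527.7, -159.9, 168.2]
eef_rot: [[0.891, 0.181, 0.417], [0.164, -0.983, 0.076], [0.424, 0.001, -0.906]]
wrist_force: [-2.0, -2.2, 1.6]
opening: -0.1
```

```bash
python3 - <<'E'
from plan import *
st()
grab("top","t2"); grab("wrist","w2")
E
```

```text
t 3.78 P [ 527.7 -159.9  168.2] box [  1.  -46.5 122.9] F [-2.  -2.2  1.6] op -0.1 q [-0.59 -0.28 -0.4   1.13  0.3   0.85]
```

View pics/w2.png

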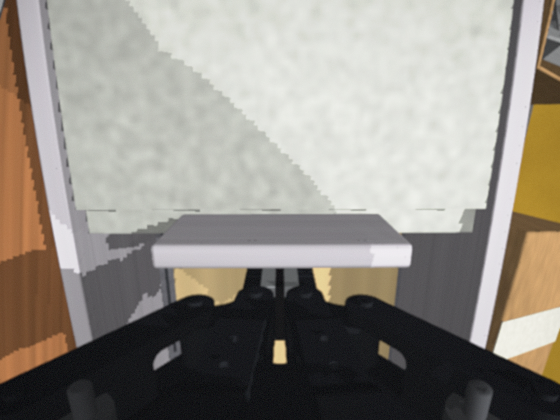

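>>> jog_arm(
  deltas=[
    [[0, 0, 0], [0, -0.1, 0], 255],
    [[0, 0, 0], [0, -0.1, 0], 255],
    [[0, 0, 0], [0, -0.08, 0], 255],
  ],
)

```text
t: 4.13
position: [527.5, -158.9, 168.3]
eef_rot: [[0.891, 0.176, 0.418], [0.164, -0.984, 0.063], [0.423, 0.013, -0.906]]
wrist_force: [6.3, -18.2, -6.5]
opening: -0.1
```

```bash
python3 - <<'E'
from plan import *
st()
E
```

```text
t 4.13 P [ 527.5 -158.9  168.3] box [  1.  -45.4 123. ] F [  6.3 -18.2  -6.5] op -0.1 q [-0.58 -0.29 -0.41  1.12  0.29  0.86]
```

>>> jog_arm(
  deltas=[
    [[0, 0, 0], [0, 0.5, 0], 255],
    [[0, 0, 0], [0, 1, -0.6], 255],
    [[0, 0, 0], [0, 1, -1], 255],
    [[0, 0, 0], [0, 1, -1], 255],
    [[0, 0, 0], [0, 1, -0.5], 255],
    [[0, 0, 0], [0, 0, 0], 255],
    [[0, 0, 0], [0, 0, 0], 255],
  ],
)

```text
t: 4.72
position: [514.4, -270.2, 238.0]
eef_rot: [[0.891, 0.18, 0.417], [0.162, -0.984, 0.078], [0.424, -0.002, -0.906]]
wrist_force: [-0.6, -0.1, 0.2]
opening: -0.1
```

```bash
python3 - <<'E'
from plan import *
o=st()
o,im=grab("wrist","w3")
p=cam("wrist",o)
print(proj(p,[tb((0,-115,36)),tb((110,-200,112)),tb((-110,-200,112)),tb((0,-35,144))]))
E
```

```text
t 4.72 P [ 514.4 -270.2  238. ] box [   0.3 -152.5  200.2] F [-0.6 -0.1  0.2] op -0.1 q [-0.79 -0.14 -0.13  1.32  0.36  0.64]
[[277.62606643 152.0398406 ]
 [424.32525638 276.42240795]
 [131.2099289  277.28142294]
 [276.12327525  20.4363512 ]]
```

View pics/w3.png

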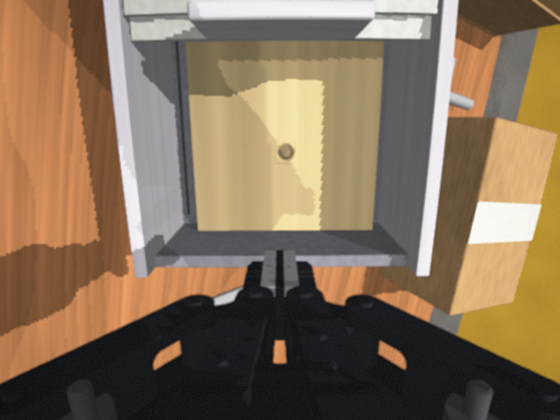

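```bash
python3 - <<'E'
from plan import *
o,im=grab("wrist")
p=cam("wrist",o)
c=im[120:185,250:325]; cv2.imwrite("pics/w3z.png",cv2.resize(c,None,fx=8,fy=8,interpolation=cv2.INTER_CUBIC)[:,:,::-1])
c=im[230:300,100:450]; cv2.imwrite("pics/w3y.png",cv2.resize(c,None,fx=2.2,fy=2.2,interpolation=cv2.INTER_CUBIC)[:,:,::-1])
E
```

```text
(no output)
```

View pics/w3z.png

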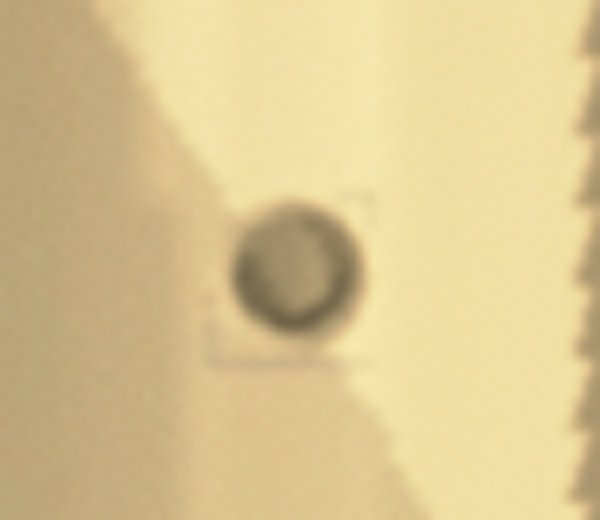

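View pics/w3y.png

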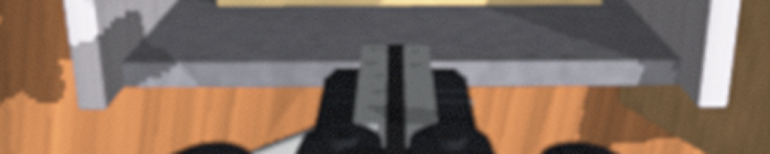

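```bash
python3 - <<'E'
from plan import *
o,im=grab("wrist")
p=cam("wrist",o)
R=o["eef_rot"];P=o["position"]
print(proj(p,[P,P+R@[14.5,11,0],P+R@[14.5,-11,0],P+R@[-14.5,-11,0],P+R@[-14.5,11,0],P+R@[0,-11,0]]))
c=im[230:320,230:330]; cv2.imwrite("pics/w3t.png",cv2.resize(c,None,fx=6,fy=6,interpolation=cv2.INTER_CUBIC)[:,:,::-1])
oo,d=ray(p,(287,153.3)); Rb,t=B()
for z in (33,36,39):
    a=frombox(oo);b=Rb.T@d; print(z,a+b*(z-a[2])/b[2])
# refit with wrist
h=frombox
t0,im2=grab("top","t3")
try: print([ (round(x["conf"],2),np.array(x["position"])*[560,420]) for x in env.tip_of("wrist","hole_nominal")])
except Exception as e: print(e)
E
```

```text
[[277.1421002  270.38173406]
 [308.50984409 292.13409237]
 [309.75589931 247.73026782]
 [244.4941752  247.6467681 ]
 [245.83167496 292.04164061]
 [277.11902692 247.7081199 ]]
33 [   7.21225142 -113.6886355    33.        ]
36 [   7.14948453 -113.3998517    36.        ]
39 [   7.08671765 -113.1110679    39.        ]
[]
```

View pics/w3t.png

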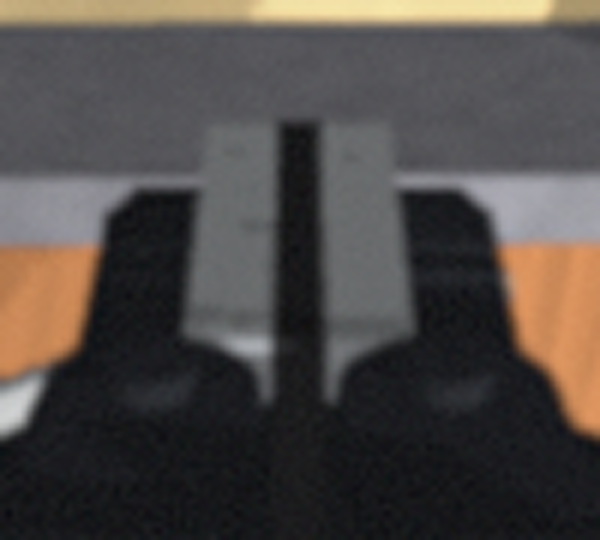

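View pics/t3.png

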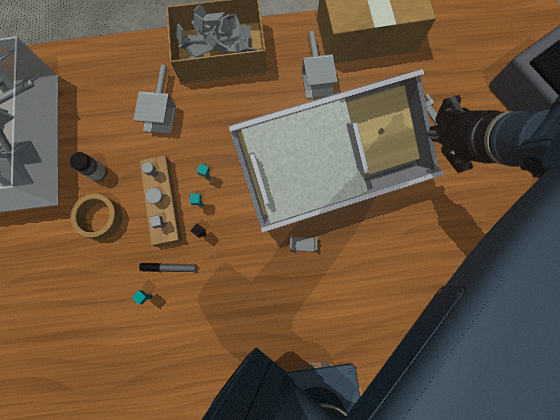

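```bash
python3 - <<'E'
from plan import *
im=cv2.imread("pics/t3.png")
c=im[105:160,350:420]; cv2.imwrite("pics/t3z.png",cv2.resize(c,None,fx=8,fy=8,interpolation=cv2.INTER_CUBIC))
p=cam("top"); Rb,t=B()
for u in ((381,131),):
    oo,d=ray(p,u);a=frombox(oo);b=Rb.T@d; print(a+b*(36-a[2])/b[2])
E
```

```text
[   6.10418425 -113.470636     36.        ]
```

View pics/t3z.png

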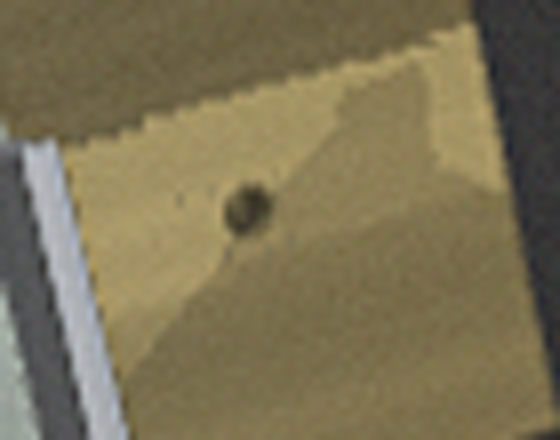

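```bash
python3 - <<'E'
from plan import *
o=st()
P,R=plan(o["position"],o["eef_rot"],[500,0,275],down(.9),jaw=255)
P,R=plan(P,R,[488,290,200],down(1.645),jaw=0)
E
```

```text
t 4.97 P [ 513.9 -267.6  236.3] box [  -0.4 -149.8  198.7] F [ 0.8  0.2 -1.3] op 0.3 q [-0.79 -0.14 -0.14  1.32  0.36  0.64]
[[[0.12,-0.33,-0.56],[0.16,-0.89,-0.06],255],[[0.12,-0.33,-0.56],[0.21,-0.87,-0.07],255],[[0.12,-0.33,-0.56],[0.26,-0.86,-0.05],255],[[0.12,-0.33,-0.56],[0.31,-0.85,-0.06],255],[[0.12,-0.33,-0.56],[0.35,-0.83,-0.06],255],[[0.12,-0.33,-0.56],[0.4,-0.81,-0.06],255],[[0.12,-0.33,-0.56],[0.44,-0.78,-0.06],255],[[0.12,-0.33,-0.56],[0.49,-0.75,-0.07],255]]
[[[0.12,-0.33,-0.56],[0.53,-0.73,-0.08],255],[[0.12,-0.33,-0.56],[0.57,-0.7,-0.09],255],[[0.12,-0.33,-0.56],[0.6,-0.66,-0.1],255],[[0.12,-0.33,-0.56],[0.64,-0.63,-0.12],255]]
n 12 end err [0.1 0.  0.1] [ 0.2 -0.1 -0.1]
[[[0.0,-0.0,-0.55],[0.67,-0.59,0.23],0],[[0.0,-0.0,-0.55],[0.71,-0.54,0.23],0],[[0.0,-0.0,-0.55],[0.74,-0.5,0.23],0],[[0.0,-0.0,-0.55],[0.76,-0.47,0.23],0],[[0.0,-0.0,-0.55],[0.79,-0.41,0.23],0],[[0.0,-0.0,-0.55],[0.82,-0.37,0.23],0],[[0.0,-0.0,-0.55],[0.83,-0.32,0.24],0],[[0.0,-0.0,-0.55],[0.85,-0.28,0.23],0]]
[[[0.0,-0.0,-0.55],[0.86,-0.22,0.23],0],[[0.0,-0.0,-0.55],[0.88,-0.18,0.23],0],[[0.0,-0.0,-0.55],[0.88,-0.12,0.23],0],[[0.0,-0.0,-0.55],[0.89,-0.07,0.23],0],[[0.0,-0.0,-0.55],[0.9,-0.02,0.23],0]]
n 13 end err [ 0.1  0.1 -0. ] [0.2 0.  0.1]
```

>>> jog_arm(
  deltas=[
    [[0.12, -0.33, -0.56], [0.16, -0.89, -0.06], 255],
    [[0.12, -0.33, -0.56], [0.21, -0.87, -0.07], 255],
    [[0.12, -0.33, -0.56], [0.26, -0.86, -0.05], 255],
    [[0.12, -0.33, -0.56], [0.31, -0.85, -0.06], 255],
    [[0.12, -0.33, -0.56], [0.35, -0.83, -0.06], 255],
    [[0.12, -0.33, -0.56], [0.4, -0.81, -0.06], 255],
    [[0.12, -0.33, -0.56], [0.44, -0.78, -0.06], 255],
    [[0.12, -0.33, -0.56], [0.49, -0.75, -0.07], 255],
  ],
)

```text
t: 5.63
position: [504.6, -88.8, 262.8]
eef_rot: [[0.776, 0.615, 0.136], [0.614, -0.787, 0.059], [0.143, 0.038, -0.989]]
wrist_force: [0.2, 0.2, 0.4]
opening: 0.2
```

>>> jog_arm(
  deltas=[
    [[0.12, -0.33, -0.56], [0.53, -0.73, -0.08], 255],
    [[0.12, -0.33, -0.56], [0.57, -0.7, -0.09], 255],
    [[0.12, -0.33, -0.56], [0.6, -0.66, -0.1], 255],
    [[0.12, -0.33, -0.56], [0.64, -0.63, -0.12], 255],
  ],
)

```text
t: 5.97
position: [500.0, 0.5, 275.6]
eef_rot: [[0.621, 0.784, 0.004], [0.784, -0.621, -0.003], [-0.0, 0.005, -1.0]]
wrist_force: [-0.3, -1.2, 1.5]
opening: -0.2
```

>>> jog_arm(
  deltas=[
    [[0, 0, -0.55], [0.67, -0.59, 0.23], 0],
    [[0, 0, -0.55], [0.71, -0.54, 0.23], 0],
    [[0, 0, -0.55], [0.74, -0.5, 0.23], 0],
    [[0, 0, -0.55], [0.76, -0.47, 0.23], 0],
    [[0, 0, -0.55], [0.79, -0.41, 0.23], 0],
    [[0, 0, -0.55], [0.82, -0.37, 0.23], 0],
    [[0, 0, -0.55], [0.83, -0.32, 0.24], 0],
    [[0, 0, -0.55], [0.85, -0.28, 0.23], 0],
  ],
)

```text
t: 6.63
position: [492.4, 178.8, 228.3]
eef_rot: [[0.207, 0.978, 0.004], [0.978, -0.207, -0.002], [-0.001, 0.005, -1.0]]
wrist_force: [-0.9, -0.0, -0.2]
opening: 85.4
```

>>> jog_arm(
  deltas=[
    [[0, 0, -0.55], [0.86, -0.22, 0.23], 0],
    [[0, 0, -0.55], [0.88, -0.18, 0.23], 0],
    [[0, 0, -0.55], [0.88, -0.12, 0.23], 0],
    [[0, 0, -0.55], [0.89, -0.07, 0.23], 0],
    [[0, 0, -0.55], [0.9, -0.02, 0.23], 0],
    [[0, 0, 0], [0, 0, 0], 0],
    [[0, 0, 0], [0, 0, 0], 0],
  ],
)

```text
t: 7.22
position: [487.6, 289.6, 198.8]
eef_rot: [[-0.078, 0.997, 0.003], [0.997, 0.078, -0.003], [-0.004, 0.003, -1.0]]
wrist_force: [0.1, -0.5, 0.1]
opening: 85.7
```

```bash
python3 - <<'E'
from plan import *
o=st(); print(o["eef_rot"].round(3))
o,im=grab("wrist","w4"); grab("top","t4")
p=cam("wrist",o); print(proj(p,[[441,287.5,92]]))
E
```

```text
t 7.22 P [487.6 289.6 198.8] box [ 52.9 402.8 132.5] F [ 0.1 -0.5  0.1] op 85.7 q [ 0.42  0.15  0.15  1.56 -0.    0.34]
[[-0.078  0.997  0.003]
 [ 0.997  0.078 -0.003]
 [-0.004  0.003 -1.   ]]
[[281.84231997 144.21300044]]
```

View pics/w4.png

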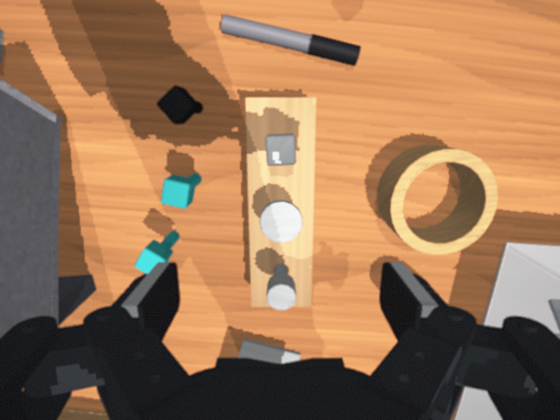

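View pics/t4.png

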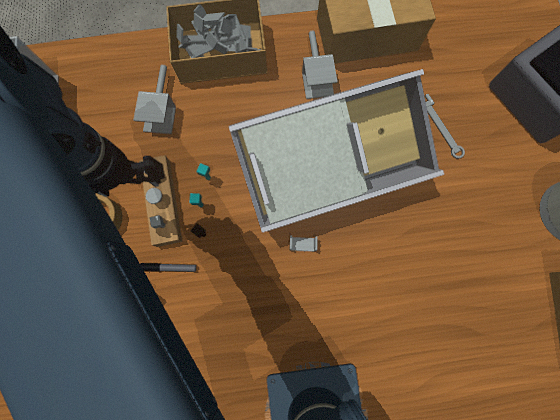

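```bash
python3 - <<'E'
from plan import *
im=cv2.imread("pics/w4.png")
c=im[120:180,250:315]; cv2.imwrite("pics/w4z.png",cv2.resize(c,None,fx=9,fy=9,interpolation=cv2.INTER_CUBIC))
E
```

```text
(no output)
```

View pics/w4z.png

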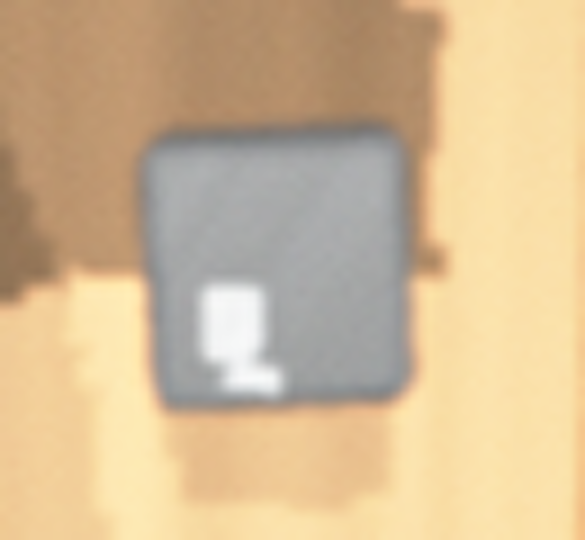

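```bash
python3 - <<'E'
from plan import *
o,im=grab("wrist")
p=cam("wrist",o)
print(onz(p,(281.1,149.8),92),onz(p,(279,147.5),92))
th=np.arctan2(o["eef_rot"][1,0],o["eef_rot"][0,0])
X=[439,287.3]
P,R=plan(o["position"],o["eef_rot"],[*X,130],down(th+.04),jaw=0)
P,R=plan(P,R,[*X,64],down(th+.04),jaw=0)
E
```

```text
[446.34457337 286.15447466  92.        ] [444.80751982 284.50504906  92.        ]
[[[0.01,0.01,-0.1],[0.03,-0.5,0.7],0],[[0.01,0.01,-0.1],[0.03,-0.5,0.69],0],[[0.01,0.01,-0.1],[0.04,-0.49,0.7],0],[[0.01,0.01,-0.1],[0.04,-0.5,0.7],0]]
n 4 end err [ 0.  -0.1  0. ] [ 0.  -0.   0.1]
[[[0.0,-0.0,0.01],[0.0,-0.0,0.88],0],[[0.0,-0.0,0.01],[0.0,-0.0,0.88],0],[[0.0,-0.0,0.01],[0.0,-0.0,0.88],0]]
n 3 end err [ 0.  -0.1  0. ] [ 0.  -0.  -0.1]
```

```bash
python3 - <<'E'
from plan import *
o=st()
th=np.arctan2(o["eef_rot"][1,0],o["eef_rot"][0,0])
X=[443,286]
P,R=plan(o["position"],o["eef_rot"],[*X,130],down(th+.04),jaw=0)
P,R=plan(P,R,[*X,63],down(th+.04),jaw=0)
E
```

```text
t 7.37 P [489.  288.  200.2] box [ 54.5 400.9 133.3] F [-0.1 -0.3  0.1] op 85.4 q [ 0.42  0.15  0.15  1.56 -0.    0.34]
[[[0.01,0.01,-0.1],[0.02,-0.46,0.7],0],[[0.01,0.01,-0.1],[0.02,-0.47,0.7],0],[[0.01,0.01,-0.1],[0.02,-0.46,0.7],0],[[0.01,0.01,-0.1],[0.03,-0.46,0.7],0]]
n 4 end err [ 0.  -0.   0.1] [ 0.1 -0.1  0.1]
[[[0.0,-0.0,0.01],[-0.0,-0.0,0.89],0],[[0.0,-0.0,0.01],[-0.0,-0.0,0.9],0],[[0.0,-0.0,0.01],[-0.0,-0.0,0.89],0]]
n 3 end err [0.1 0.  0.1] [ 0.1 -0.1 -0.1]
```

>>> jog_arm(
  deltas=[
    [[0.01, 0.01, -0.1], [0.01, -0.46, 0.7], 0],
    [[0.01, 0.01, -0.1], [-0.02, -0.46, 0.7], 0],
    [[0, 0, -0.1], [0, -0.46, 0.7], 0],
    [[0, 0, -0.1], [0, -0.46, 0.7], 0],
    [[0, 0, 0], [0, 0, 0], 0],
    [[0, 0, 0], [0, 0, 0], 0],
  ],
)

```text
t: 7.87
position: [442.9, 282.8, 129.2]
eef_rot: [[-0.115, 0.993, 0.001], [0.993, 0.115, -0.002], [-0.002, 0.001, -1.0]]
wrist_force: [-0.3, -0.4, 0.3]
opening: 85.6
```

```bash
python3 - <<'E'
from plan import *
o=st();o=st();o=st()
th=np.arctan2(o["eef_rot"][1,0],o["eef_rot"][0,0]);print(th)
o,im=grab("wrist","w5")
p=cam("wrist",o); print(proj(p,[[443,286,92],[443,286,68]]))
E
```

```text
t 7.87 P [442.9 282.8 129.2] box [-17.4 404.2  88.5] F [-0.3 -0.4  0.3] op 85.6 q [ 0.44  0.05 -0.1   1.42 -0.    0.33]
t 7.87 P [442.9 282.8 129.2] box [-17.4 404.2  88.5] F [-0.3 -0.4  0.3] op 85.6 q [ 0.44  0.05 -0.1   1.42 -0.    0.33]
t 7.87 P [442.9 282.8 129.2] box [-17.4 404.2  88.5] F [-0.3 -0.4  0.3] op 85.6 q [ 0.44  0.05 -0.1   1.42 -0.    0.33]
1.6861179981790613
[[285.08223997 239.25563269]
 [284.52461286 226.0446531 ]]
```

View pics/w5.png

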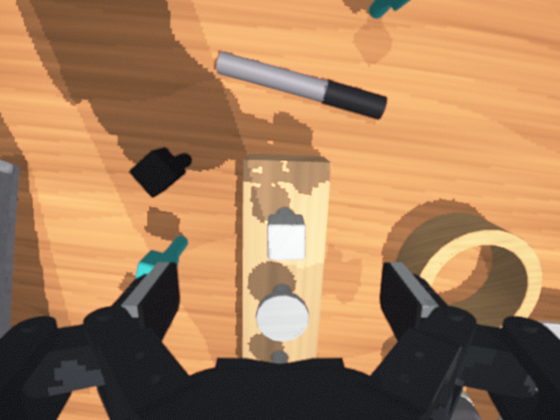

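>>> jog_arm(
  deltas=[
    [[0, 0, 0], [0.12, 0, 0.8], 0],
    [[0, 0, 0], [0, 0, 0.9], 0],
    [[0, 0, 0], [0, 0, 0.92], 0],
    [[0, 0, 0], [0, 0, 0], 120],
    [[0, 0, 0], [0, 0, 0], 255],
    [[0, 0, 0], [0, 0, 0], 255],
    [[0, 0, 0], [0, 0, 0], 255],
  ],
  force=60,
)

```text
t: 8.5
position: [445.8, 287.6, 67.2]
eef_rot: [[-0.116, 0.993, 0.007], [0.993, 0.116, 0.001], [0.001, 0.008, -1.0]]
wrist_force: [-1.0, -0.5, -0.1]
opening: 38.7
```

```bash
python3 - <<'E'
from plan import *
o=st()
o,im=grab("wrist","w6"); grab("side","s6")
E
```

```text
t 8.5 P [445.8 287.6  67.2] box [-40.3 408.5  30.7] F [-1.  -0.5 -0.1] op 38.7 q [ 0.45  0.08 -0.19  1.29 -0.    0.33]
```

View pics/w6.png

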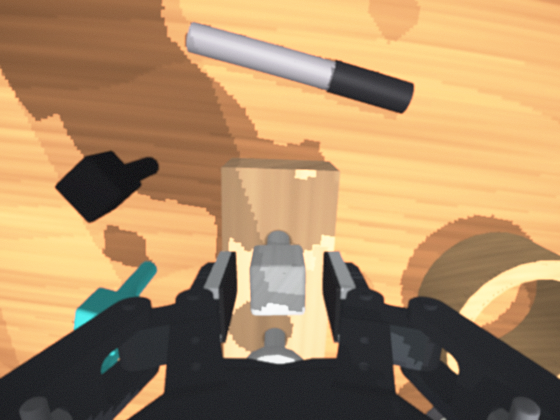

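View pics/s6.png

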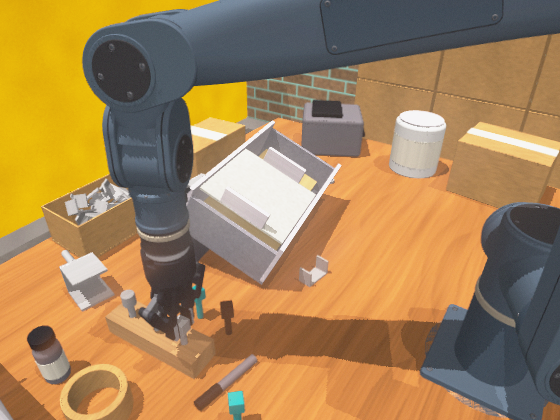

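>>> jog_arm(
  deltas=[
    [[0, 0, 0], [0, 0, 0], 255],
    [[0, 0, 0], [0, 0, 0], 255],
    [[0, 0, 0], [0, 0, 0], 255],
    [[0, 0, 0], [0, 0, 0], 255],
  ],
  force=60,
)

```text
t: 8.93
position: [445.2, 287.5, 66.7]
eef_rot: [[-0.116, 0.993, 0.007], [0.993, 0.116, 0.001], [0.0, 0.007, -1.0]]
wrist_force: [1.0, -0.1, 6.1]
opening: 21.0
```

```bash
python3 - <<'E'
from plan import *
o=st()
o,im=grab("wrist","w7")
E
```

```text
t 8.93 P [445.2 287.5  66.7] box [-41.  408.4  30.5] F [ 1.  -0.1  6.1] op 21.0 q [ 0.45  0.08 -0.19  1.29 -0.    0.33]
```

View pics/w7.png

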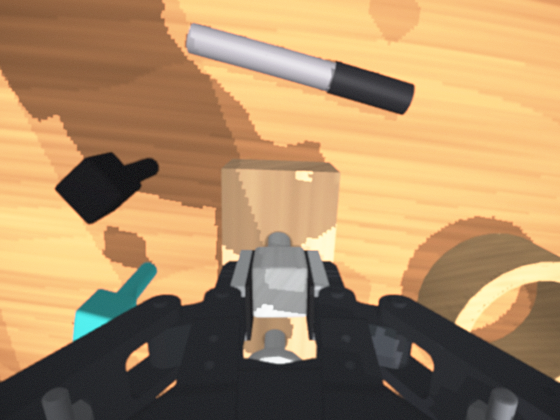

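>>> jog_arm(
  deltas=[
    [[0, 0, 0], [0, 0, -0.2], 255],
    [[0, 0, 0], [0, 0, -0.5], 255],
    [[0, 0, 0], [0, 0, -1], 255],
    [[0, 0, 0], [0, 0, -1], 255],
    [[0, 0, 0], [0, 0, -1], 255],
    [[0, 0, 0], [0, 0, -1], 255],
    [[0, 0, 0], [0, 0, 0], 255],
  ],
  force=80,
)

```text
t: 9.57
position: [445.6, 288.1, 188.5]
eef_rot: [[-0.117, 0.993, 0.011], [0.993, 0.116, 0.004], [0.002, 0.012, -1.0]]
wrist_force: [0.3, -1.0, 1.5]
opening: 20.5
```

```bash
python3 - <<'E'
from plan import *
o=st()
P,R=plan(o["position"],o["eef_rot"],[500,20,285],down(1.72))
P,R=plan(P,R,tb((5.5,-112.5,205)),RB("y"))
print(P)
o,im=grab("side","s8"); grab("wrist","w8")
E
```

```text
t 9.57 P [445.6 288.1 188.5] box [ 10.9 409.  140.8] F [ 0.3 -1.   1.5] op 20.5 q [ 0.45  0.04  0.01  1.52 -0.    0.33]
[[[0.01,-0.0,-0.03],[-0.91,0.08,-0.32],255],[[0.01,-0.0,-0.03],[-0.91,0.08,-0.33],255],[[0.01,-0.0,-0.03],[-0.9,0.07,-0.32],255],[[0.01,-0.0,-0.03],[-0.91,0.07,-0.32],255],[[0.01,-0.0,-0.03],[-0.91,0.07,-0.32],255],[[0.01,-0.0,-0.03],[-0.91,0.06,-0.33],255],[[0.01,-0.0,-0.03],[-0.91,0.06,-0.32],255],[[0.01,-0.0,-0.03],[-0.91,0.06,-0.32],255]]
[[[0.01,-0.0,-0.03],[-0.91,0.05,-0.33],255],[[0.01,-0.0,-0.03],[-0.91,0.06,-0.32],255],[[0.01,-0.0,-0.03],[-0.91,0.04,-0.32],255],[[0.01,-0.0,-0.03],[-0.91,0.05,-0.33],255]]
n 12 end err [0.  0.  0.1] [-0.  -0.1  0.3]
[[[-0.38,0.0,-0.03],[-0.91,-0.11,0.15],255],[[-0.38,0.0,-0.03],[-0.9,-0.11,0.14],255],[[-0.38,0.0,-0.03],[-0.91,-0.12,0.13],255],[[-0.38,0.0,-0.03],[-0.9,-0.13,0.14],255],[[-0.38,0.0,-0.03],[-0.9,-0.14,0.12],255],[[-0.38,0.0,-0.03],[-0.91,-0.15,0.12],255],[[-0.38,0.0,-0.03],[-0.9,-0.15,0.12],255],[[-0.38,0.0,-0.03],[-0.9,-0.16,0.11],255]]
[[[-0.38,0.0,-0.03],[-0.91,-0.17,0.1],255],[[-0.38,0.0,-0.03],[-0.9,-0.17,0.09],255],[[-0.38,0.0,-0.03],[-0.9,-0.18,0.09],255]]
n 11 end err [ 0.1 -0.   0.1] [0.  0.2 0.3]
[ 509.80549455 -230.44986683  244.5399615 ]
```

View pics/s8.png

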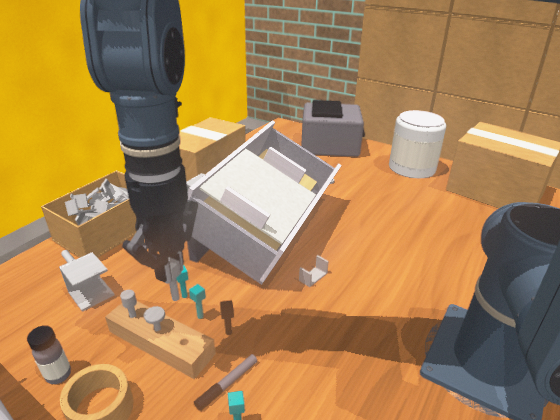

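View pics/w8.png

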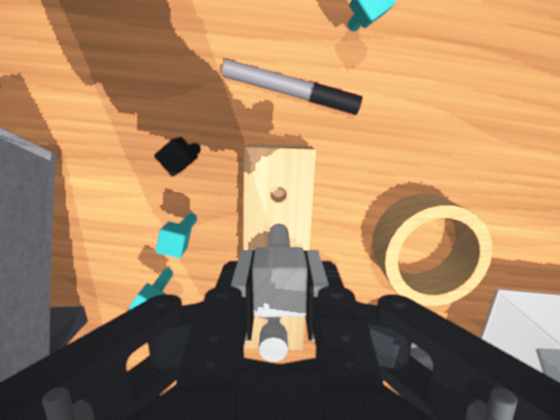

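>>> jog_arm(
  deltas=[
    [[0, 0, -0.03], [-0.91, 0.08, -0.34], 255],
    [[0, 0, -0.03], [-0.91, 0.08, -0.34], 255],
    [[0, 0, -0.03], [-0.9, 0.07, -0.34], 255],
    [[0, 0, -0.03], [-0.91, 0.07, -0.34], 255],
    [[0, 0, -0.03], [-0.91, 0.07, -0.34], 255],
    [[0, 0, -0.03], [-0.91, 0.06, -0.34], 255],
    [[0, 0, -0.03], [-0.91, 0.06, -0.34], 255],
    [[0, 0, -0.03], [-0.91, 0.06, -0.34], 255],
  ],
)

```text
t: 10.33
position: [478.6, 107.3, 248.4]
eef_rot: [[-0.142, 0.99, -0.001], [0.99, 0.142, -0.001], [-0.001, -0.001, -1.0]]
wrist_force: [0.7, 1.2, -0.1]
opening: 20.1
```

>>> jog_arm(
  deltas=[
    [[0, 0, -0.03], [-0.91, 0.05, -0.33], 255],
    [[0, 0, -0.03], [-0.91, 0.06, -0.32], 255],
    [[0, 0, -0.03], [-0.91, 0.04, -0.32], 255],
    [[0, 0, -0.03], [-0.91, 0.05, -0.33], 255],
  ],
)

```text
t: 10.67
position: [496.9, 18.2, 281.0]
eef_rot: [[-0.154, 0.988, -0.001], [0.988, 0.154, -0.0], [0.0, -0.001, -1.0]]
wrist_force: [0.3, -0.4, -0.6]
opening: 20.4
```

>>> jog_arm(
  deltas=[
    [[-0.38, 0, -0.03], [-0.91, -0.11, 0.15], 255],
    [[-0.38, 0, -0.03], [-0.9, -0.11, 0.14], 255],
    [[-0.38, 0, -0.03], [-0.91, -0.12, 0.13], 255],
    [[-0.38, 0, -0.03], [-0.9, -0.13, 0.14], 255],
    [[-0.38, 0, -0.03], [-0.9, -0.14, 0.12], 255],
    [[-0.38, 0, -0.03], [-0.91, -0.15, 0.12], 255],
    [[-0.38, 0, -0.03], [-0.9, -0.15, 0.12], 255],
    [[-0.38, 0, -0.03], [-0.9, -0.16, 0.11], 255],
  ],
)

```text
t: 11.33
position: [503.8, -163.4, 251.1]
eef_rot: [[-0.178, 0.934, 0.31], [0.984, 0.17, 0.054], [-0.003, 0.315, -0.949]]
wrist_force: [0.4, 1.1, -0.3]
opening: 20.6
```

>>> jog_arm(
  deltas=[
    [[-0.38, 0, -0.03], [-0.91, -0.17, 0.1], 255],
    [[-0.38, 0, -0.03], [-0.9, -0.17, 0.09], 255],
    [[-0.38, 0, -0.03], [-0.9, -0.18, 0.09], 255],
    [[0, 0, 0], [0, 0, 0], 255],
    [[0, 0, 0], [0, 0, 0], 255],
  ],
)

```text
t: 11.75
position: [506.0, -231.6, 239.5]
eef_rot: [[-0.184, 0.891, 0.416], [0.983, 0.168, 0.075], [-0.003, 0.423, -0.906]]
wrist_force: [-0.1, 0.1, -0.8]
opening: 20.8
```

```bash
python3 - <<'E'
from plan import *
o=st(); print(np.degrees(Ro.from_matrix(o["eef_rot"].T@RB("y")).as_rotvec()))
o,im=grab("wrist","w9"); grab("top","t9"); grab("side","s9")
p=cam("wrist",o); print(proj(p,[tb((5.5,-112.5,36)),o["position"]+o["eef_rot"]@[0,0,48.7]]))
E
```

```text
t 11.75 P [ 506.  -231.6  239.5] box [-1.000e-01 -1.130e+02  2.021e+02] F [-0.1  0.1 -0.8] op 20.8 q [-0.75 -0.22 -0.2   1.31  0.34 -0.88]
[0.0125546  0.16853465 0.10995284]
[[280.24170444 197.6829082 ]
 [279.28445901 233.42742884]]
```

View pics/w9.png

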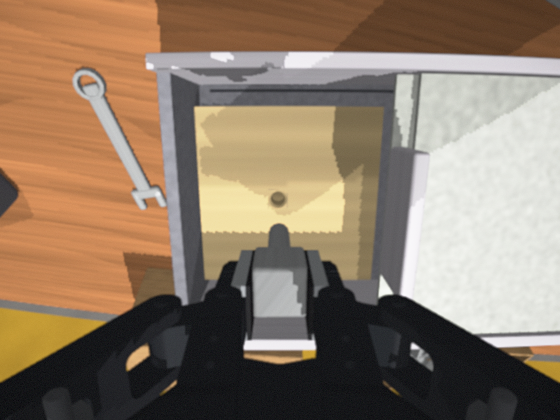

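View pics/s9.png

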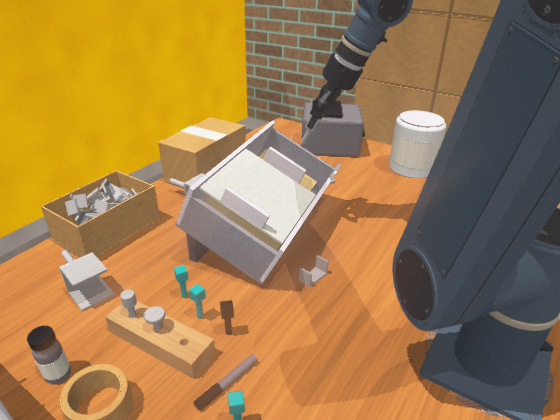

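>>> jog_arm(
  deltas=[
    [[0, 0, 0], [-0.04, 0.26, 0.8], 255],
    [[0, 0, 0], [0, 0, 1], 255],
    [[0, 0, 0], [0, 0, 1], 255],
    [[0, 0, 0], [0, 0, 0.8], 255],
    [[0, 0, 0], [0, 0, 0.5], 255],
    [[0, 0, 0], [0, 0, 0], 255],
    [[0, 0, 0], [0, 0, 0], 255],
  ],
)

```text
t: 12.48
position: [556.8, -222.2, 152.1]
eef_rot: [[-0.189, 0.888, 0.419], [0.982, 0.174, 0.074], [-0.007, 0.425, -0.905]]
wrist_force: [0.0, -0.2, -0.6]
opening: 20.7
```

```bash
python3 - <<'E'
from plan import *
o=st(); print(np.degrees(Ro.from_matrix(o["eef_rot"].T@RB("y")).as_rotvec()))
o,im=grab("wrist","w10"); 
p=cam("wrist",o); print(proj(p,[tb((6.5,-114,36)),o["position"]+o["eef_rot"]@[0,0,48.7],tb((5.5,-112.5,36))]))
c=im[150:290,200:360]; cv2.imwrite("pics/w10z.png",cv2.resize(c,None,fx=4.2,fy=4.2,interpolation=cv2.INTER_CUBIC)[:,:,::-1])
E
```

```text
t 12.48 P [ 556.8 -222.2  152.1] box [   9.8 -113.   101.1] F [ 0.  -0.2 -0.6] op 20.7 q [-0.66 -0.13 -0.3   1.09  0.32 -0.8 ]
[0.15926131 0.21870221 0.46952271]
[[278.19767143 219.69614362]
 [279.28124785 233.43239111]
 [280.57815812 218.20865429]]
```

View pics/w10z.png

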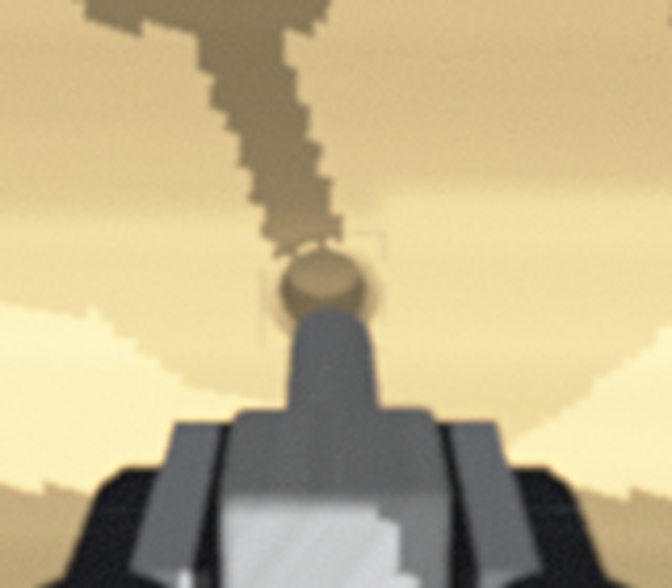

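```bash
python3 - <<'E'
from plan import *
o=st()
p=cam("wrist",o); R=o["eef_rot"];P=o["position"]
for q in [(0,-4,48.7),(0,-6,46.7),(0,0,62),(0,0,65),(0,0,68),(0,-8.75,65),(0,-6.75,67),(-8.75,0,65),(8.75,0,65)]: print(q,proj(p,P+R@q)[0])
E
```

```text
t 12.53 P [ 557.3 -223.1  153.7] box [  10.8 -114.   102.3] F [-1.  -0.1 -1.1] op 20.7 q [-0.66 -0.13 -0.29  1.09  0.32 -0.8 ]
(0, -4, 48.7) [279.28694287 226.98494079]
(0, -6, 46.7) [279.29108516 224.7702831 ]
(0, 0, 62) [279.27395817 226.49207612]
(0, 0, 65) [279.27243382 225.04046042]
(0, 0, 68) [279.27094986 223.62721704]
(0, -8.75, 65) [279.2839564  211.79752991]
(0, -6.75, 67) [279.28021931 213.98666731]
(-8.75, 0, 65) [265.53408351 225.02962597]
(8.75, 0, 65) [293.01008681 225.04857975]
```

>>> jog_arm(
  deltas=[
    [[0, 0, 0], [-0.05, -0.09, 0.2], 255],
    [[0, 0, 0], [0, 0, 0.2], 255],
    [[0, 0, 0], [0, 0, 0], 255],
    [[0, 0, 0], [0, 0, 0], 255],
  ],
)

```text
t: 12.87
position: [559.2, -224.9, 142.9]
eef_rot: [[-0.186, 0.888, 0.42], [0.982, 0.172, 0.072], [-0.009, 0.426, -0.905]]
wrist_force: [-0.7, 0.0, -1.3]
opening: 20.6
```

```bash
python3 - <<'E'
from plan import *
o=st(); print(np.degrees(Ro.from_matrix(o["eef_rot"].T@RB("y")).as_rotvec()))
o,im=grab("wrist","w11"); 
c=im[170:270,220:340]; cv2.imwrite("pics/w11z.png",cv2.resize(c,None,fx=6,fy=6,interpolation=cv2.INTER_CUBIC)[:,:,::-1])
E
```

```text
t 12.87 P [ 559.2 -224.9  142.9] box [   7.6 -116.2   92. ] F [-0.7  0.  -1.3] op 20.6 q [-0.66 -0.12 -0.31  1.07  0.32 -0.8 ]
[0.23392375 0.36472639 0.37065707]
```

View pics/w11z.png

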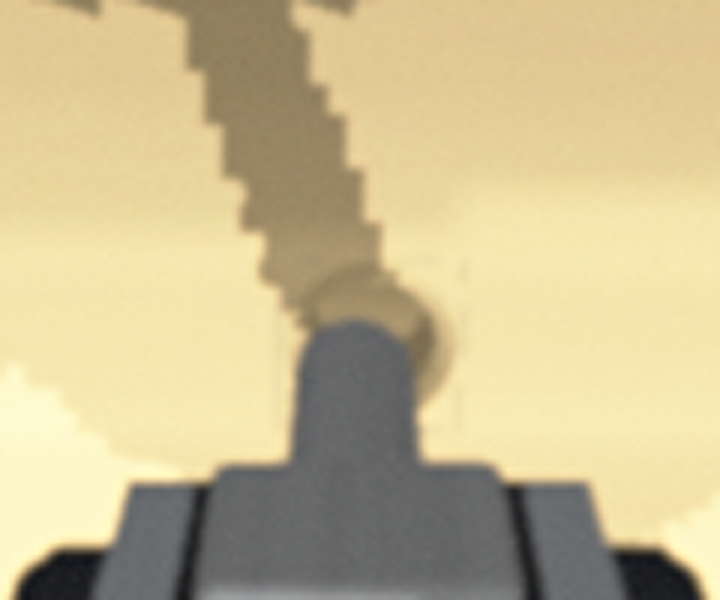

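>>> jog_arm(
  deltas=[
    [[0, 0, 0], [0.05, 0, 0.08], 255],
    [[0, 0, 0], [0, 0, 0.08], 255],
    [[0, 0, 0], [0, 0, 0.08], 255],
    [[0, 0, 0], [0, 0, 0], 255],
    [[0, 0, 0], [0, 0, 0], 255],
  ],
)

```text
t: 13.33
position: [561.5, -223.0, 137.1]
eef_rot: [[-0.187, 0.888, 0.42], [0.982, 0.172, 0.072], [-0.008, 0.426, -0.905]]
wrist_force: [0.3, -0.2, -0.9]
opening: 20.5
```

```bash
python3 - <<'E'
from plan import *
o=st(); print(np.degrees(Ro.from_matrix(o["eef_rot"].T@RB("y")).as_rotvec()))
print("F tool",o["eef_rot"].T@o["wrist_force"])
o,im=grab("wrist","w12"); 
c=im[170:270,220:340]; cv2.imwrite("pics/w12z.png",cv2.resize(c,None,fx=6,fy=6,interpolation=cv2.INTER_CUBIC)[:,:,::-1])
E
```

```text
t 13.33 P [ 561.5 -223.   137.1] box [   7.5 -114.7   85.6] F [ 0.3 -0.2 -0.9] op 20.5 q [-0.66 -0.11 -0.31  1.06  0.32 -0.8 ]
[0.21606866 0.3381451  0.37546569]
F tool [-0.20293374 -0.12073664  0.93946078]
```

View pics/w12z.png

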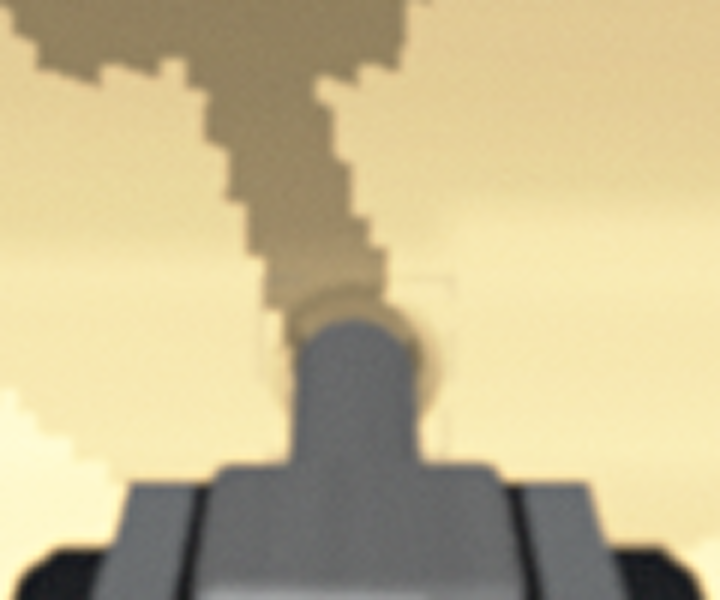

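>>> jog_arm(
  deltas=[
    [[0, 0, 0], [0, 0, 0.06], 255],
    [[0, 0, 0], [0, 0, 0.06], 255],
    [[0, 0, 0], [0, 0, 0.06], 255],
    [[0, 0, 0], [0, 0, 0.06], 255],
    [[0, 0, 0], [0, 0, 0], 255],
    [[0, 0, 0], [0, 0, 0], 255],
  ],
)

```text
t: 13.88
position: [564.1, -222.6, 131.8]
eef_rot: [[-0.187, 0.888, 0.42], [0.982, 0.172, 0.072], [-0.008, 0.426, -0.905]]
wrist_force: [0.5, 0.5, -2.3]
opening: 20.3
```

```bash
python3 - <<'E'
from plan import *
o=st(); print(np.degrees(Ro.from_matrix(o["eef_rot"].T@RB("y")).as_rotvec()))
print("F tool",o["eef_rot"].T@o["wrist_force"],o["eef_rot"].T@o["moment"])
o,im=grab("wrist","w13"); 
c=im[170:270,220:340]; cv2.imwrite("pics/w13z.png",cv2.resize(c,None,fx=6,fy=6,interpolation=cv2.INTER_CUBIC)[:,:,::-1])
E
```

```text
t 13.88 P [ 564.1 -222.6  131.8] box [   7.6 -114.8   79.7] F [ 0.5  0.5 -2.3] op 20.3 q [-0.65 -0.1  -0.32  1.05  0.32 -0.79]
[0.22698129 0.34558653 0.38358421]
F tool [ 0.42586608 -0.45542917  2.36860678] [ 0.5307188   0.02765358 -0.00773669]
```

View pics/w13z.png

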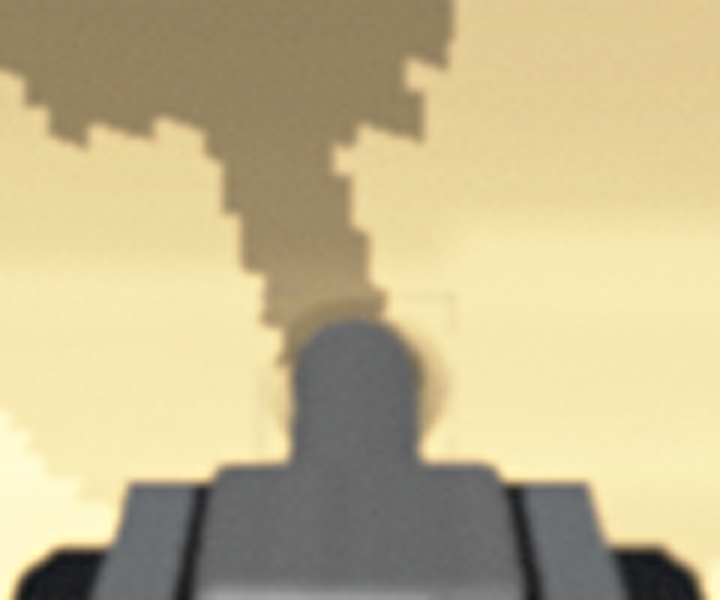

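>>> jog_arm(
  deltas=[
    [[0, 0, 0], [0, 0, 0.08], 255],
    [[0, 0, 0], [0, 0, 0.08], 255],
    [[0, 0, 0], [0, 0, 0.08], 255],
    [[0, 0, 0], [0, 0, 0], 255],
  ],
)

```text
t: 14.27
position: [566.6, -222.1, 126.0]
eef_rot: [[-0.187, 0.888, 0.42], [0.982, 0.172, 0.072], [-0.008, 0.426, -0.905]]
wrist_force: [-0.0, 0.8, -1.9]
opening: 20.6
```

```bash
python3 - <<'E'
from plan import *
o=st(); print(np.degrees(Ro.from_matrix(o["eef_rot"].T@RB("y")).as_rotvec()))
print("F tool",o["eef_rot"].T@o["wrist_force"],o["eef_rot"].T@o["moment"])
o,im=grab("wrist","w14"); 
c=im[170:270,220:340]; cv2.imwrite("pics/w14z.png",cv2.resize(c,None,fx=6,fy=6,interpolation=cv2.INTER_CUBIC)[:,:,::-1])
E
```

```text
t 14.27 P [ 566.6 -222.1  126. ] box [   7.5 -114.8   73.3] F [-0.   0.8 -1.9] op 20.6 q [-0.65 -0.1  -0.32  1.03  0.32 -0.79]
[0.21384373 0.33039648 0.37731271]
F tool [ 0.82350406 -0.71387206  1.79201789] [ 0.51175033 -0.02847995 -0.04637963]
```

View pics/w14z.png

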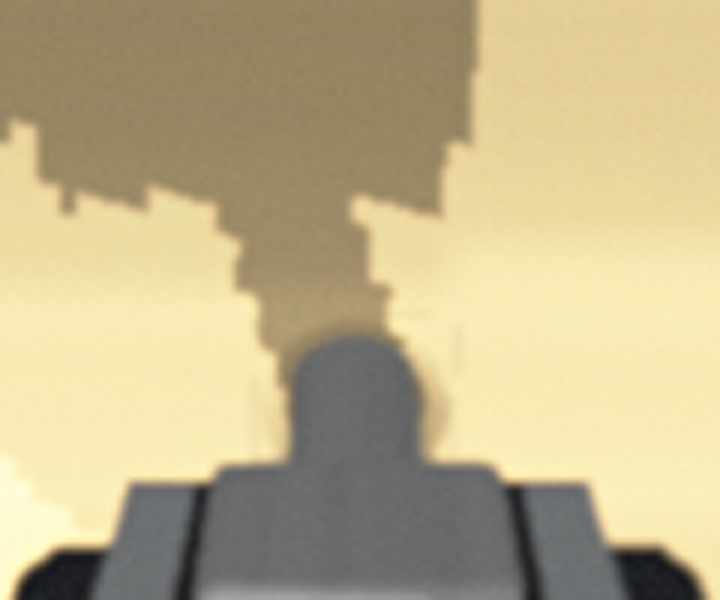

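>>> jog_arm(
  deltas=[
    [[0, 0, 0], [0, 0, 0.08], 255],
    [[0, 0, 0], [0, 0, 0.08], 255],
    [[0, 0, 0], [0, 0, 0.08], 255],
    [[0, 0, 0], [0, 0, 0.06], 255],
    [[0, 0, 0], [0, 0, 0], 255],
  ],
)

```text
t: 14.73
position: [569.8, -221.8, 119.7]
eef_rot: [[-0.187, 0.888, 0.42], [0.982, 0.172, 0.072], [-0.009, 0.426, -0.905]]
wrist_force: [0.2, 0.0, -0.8]
opening: 20.4
```

```bash
python3 - <<'E'
from plan import *
o=st()
print("F tool",o["eef_rot"].T@o["wrist_force"],o["eef_rot"].T@o["moment"])
E
```

```text
t 14.73 P [ 569.8 -221.8  119.7] box [   7.8 -115.    66.3] F [ 0.2  0.  -0.8] op 20.4 q [-0.64 -0.09 -0.33  1.02  0.31 -0.78]
F tool [-4.26506722e-04 -1.02922708e-01  7.88689126e-01] [ 0.61243617 -0.03051239 -0.0156474 ]
```

>>> jog_arm(
  deltas=[
    [[0, 0, 0], [0, 0, 0.05], 255],
    [[0, 0, 0], [0, 0, 0.05], 255],
    [[0, 0, 0], [0, 0, 0.05], 255],
    [[0, 0, 0], [0, 0, 0], 255],
  ],
)

```text
t: 15.07
position: [570.4, -221.8, 119.6]
eef_rot: [[-0.185, 0.889, 0.42], [0.983, 0.172, 0.071], [-0.009, 0.426, -0.905]]
wrist_force: [-15.2, 1.6, 15.7]
opening: 20.4
```

```bash
python3 - <<'E'
from plan import *
o=st()
print("F tool",o["eef_rot"].T@o["wrist_force"],o["eef_rot"].T@o["moment"])
E
```

```text
t 15.07 P [ 570.4 -221.8  119.6] box [   8.2 -115.1   66. ] F [-15.2   1.6  15.7] op 20.4 q [-0.64 -0.09 -0.33  1.02  0.31 -0.78]
F tool [  4.26520366  -6.54156784 -20.51374773] [2.17386553 1.40984608 0.04331994]
```

>>> jog_arm(
  deltas=[
    [[0, 0, 0], [0, 0, -0.1], 255],
    [[0, 0, 0], [0, 0, 0], 255],
    [[0, 0, 0], [0, 0, 0], 160],
    [[0, 0, 0], [0, 0, 0], 130],
    [[0, 0, 0], [0, 0, 0], 130],
    [[0, 0, 0], [0, 0, 0], 130],
    [[0, 0, 0], [0, 0, 0], 130],
  ],
)

```text
t: 15.65
position: [570.5, -221.7, 118.5]
eef_rot: [[-0.187, 0.888, 0.42], [0.982, 0.173, 0.072], [-0.009, 0.426, -0.904]]
wrist_force: [-0.4, 0.5, -0.7]
opening: 41.8
```

```bash
python3 - <<'E'
from plan import *
o=st()
grab("wrist","w15")
E
```

```text
t 15.65 P [ 570.5 -221.7  118.5] box [   7.9 -115.    64.9] F [-0.4  0.5 -0.7] op 41.8 q [-0.64 -0.08 -0.33  1.01  0.31 -0.78]
```

View pics/w15.png

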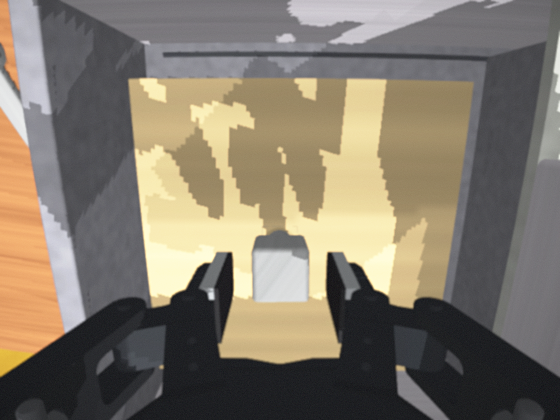

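Released; retreat along the peg axis.

>>> jog_arm(
  deltas=[
    [[0, 0, 0], [0, 0, -0.4], 130],
    [[0, 0, 0], [0, 0, -0.8], 130],
    [[0, 0, 0], [0, 0, -1], 130],
    [[0, 0, 0], [0, 0, -1], 130],
    [[0, 0, 0], [0, -0.3, -1], 130],
    [[0, 0, 0], [0, -1, -0.8], 130],
    [[0, 0, 0], [0, -1, 0], 130],
    [[0, 0, 0], [0, 0, 0], 130],
  ],
)

```text
t: 16.37
position: [463.7, -241.2, 207.2]
eef_rot: [[-0.183, 0.889, 0.419], [0.983, 0.17, 0.07], [-0.009, 0.424, -0.905]]
wrist_force: [0.1, -0.1, -0.5]
opening: 42.3
```

```bash
python3 - <<'E'
from plan import *
o=st()
o,im=grab("wrist","w16");grab("side","s16");_,t=grab("top","t16")
c=t[65:185,330:450]; cv2.imwrite("pics/t16z.png",cv2.resize(c,None,fx=5,fy=5,interpolation=cv2.INTER_CUBIC)[:,:,::-1])
p=cam("wrist",o)
for a in [(5.5,-114,0),(7,-114,0)]:
  print(proj(p,[tb((a[0],a[1],z)) for z in (90,66,36)]))
E
```

```text
t 16.37 P [ 463.7 -241.2  207.2] box [ -53.  -114.7  191.2] F [ 0.1 -0.1 -0.5] op 42.3 q [-0.83 -0.3  -0.33  1.29  0.36 -0.97]
[[280.79912847 281.65127908]
 [280.88730325 268.58609593]
 [280.97932529 254.89726723]]
[[280.788234   283.37074124]
 [280.87717338 270.19008756]
 [280.97002027 256.3757044 ]]
```

View pics/w16.png

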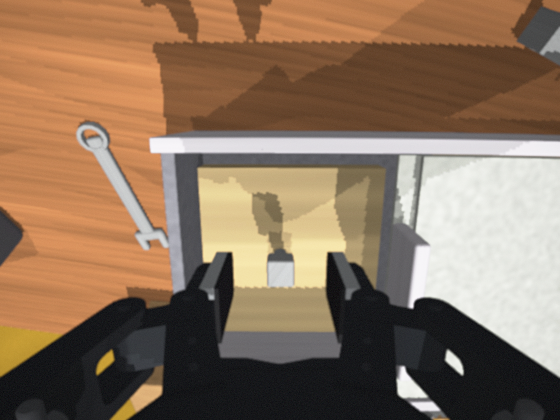

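View pics/t16z.png

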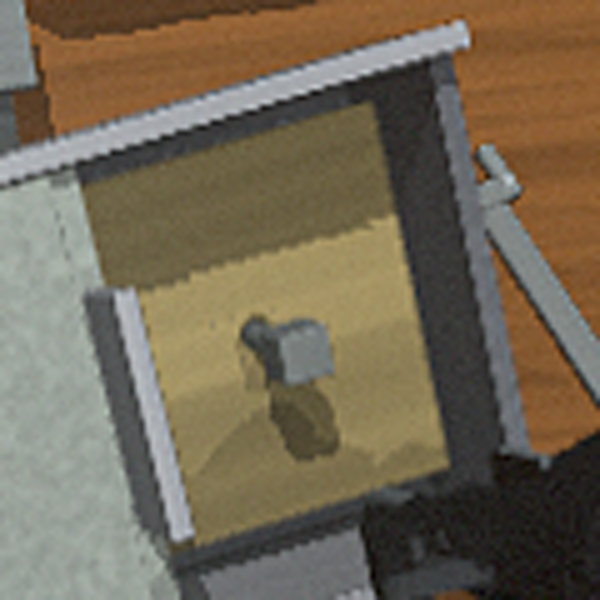

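View pics/s16.png

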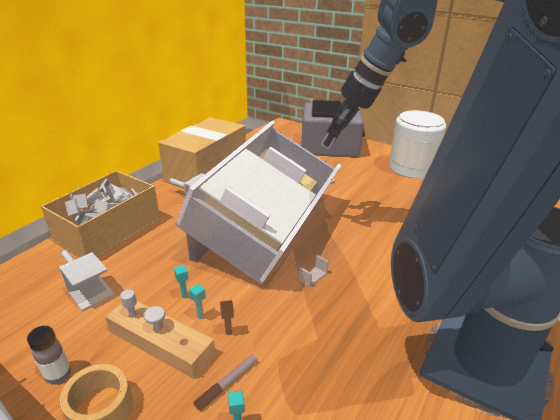

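```bash
python3 - <<'E'
from plan import *
p=cam("top")
for z in (36,66,86,90,94,100): print(z,(proj(p,tb((6.5,-114,z)))[0]-[330,65])*5)
for x,y in ((11,11),(11,-11),(-11,-11),(-11,11)): print((proj(p,tb((6.5+x,-114+y,90)))[0]-[330,65])*5)
p=cam("side"); im=cv2.imread("pics/s16.png"); print([proj(p,tb((6.5,-114,z)))[0] for z in (66,90)])
c=im[140:220,260:360]; cv2.imwrite("pics/s16z.png",cv2.resize(c,None,fx=6,fy=6,interpolation=cv2.INTER_CUBIC))
E
```

```text
36 [255.92343309 328.78304798]
66 [281.53741745 331.04686692]
86 [299.59121385 332.64554279]
90 [303.30163724 332.9744155 ]
94 [307.0463498  333.30643547]
100 [312.72875098 333.81046544]
[272.68058136 314.56400712]
[322.30519237 299.5392723 ]
[333.66121607 351.24371841]
[284.35197018 366.29802894]
[array([285.14782279, 167.44746453]), array([289.04689196, 160.47997022])]
```

View pics/s16z.png

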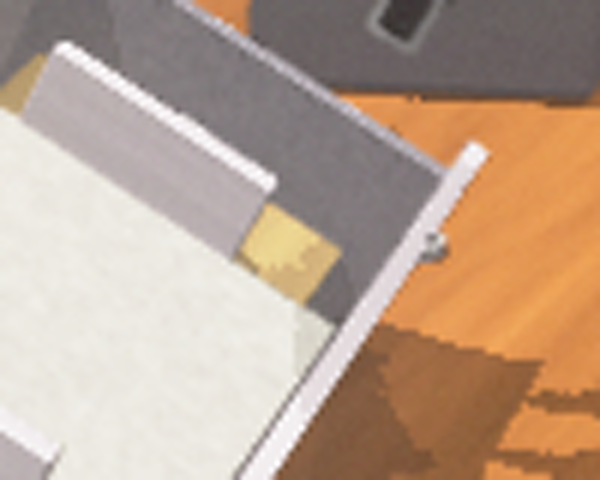

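>>> jog_arm(
  deltas=[
    [[0, 0, 0], [0, 1, 0], 130],
    [[0, 0, 0], [0, 1, 0], 130],
    [[0, 0, 0], [0, 1, 0], 130],
    [[0, 0, 0], [0, 1, 0], 130],
    [[0, 0, 0], [0, 0.5, 0], 130],
    [[0, 0, 0], [0, 0, 0], 130],
    [[0, 0, 0], [0, 0, 0], 130],
  ],
)

```text
t: 17.1
position: [567.6, -220.5, 255.3]
eef_rot: [[-0.189, 0.888, 0.42], [0.982, 0.174, 0.073], [-0.009, 0.426, -0.905]]
wrist_force: [-1.5, 0.3, -0.3]
opening: 41.6
```

```bash
python3 - <<'E'
from plan import *
o=st()
o,im=grab("wrist","w17")
c=im[80:280,180:380]; cv2.imwrite("pics/w17z.png",cv2.resize(c,None,fx=3,fy=3,interpolation=cv2.INTER_CUBIC)[:,:,::-1])
p=cam("wrist",o)
for a in [(6.5,-114,0)]:
  print((proj(p,[tb((a[0],a[1],z)) for z in (90,66,36)])-[180,80])*3)
E
```

```text
t 17.1 P [ 567.6 -220.5  255.3] box [  63.3 -113.3  190. ] F [-1.5  0.3 -0.3] op 41.6 q [-0.64 -0.11 -0.08  1.29  0.32 -0.79]
[[299.47308858 153.35809376]
 [299.80610006 149.61526523]
 [300.14659648 145.78867631]]
```

View pics/w17z.png

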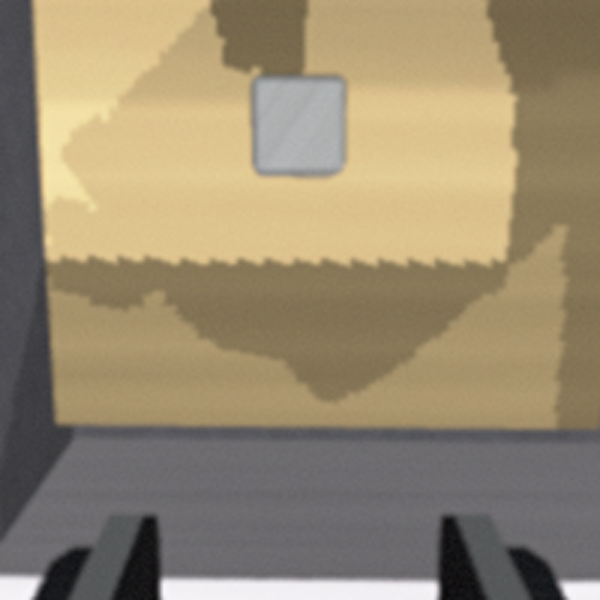

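```bash
python3 - <<'E'
from plan import *
im=cv2.imread("pics/w16.png"); c=im[235:345,215:345]; cv2.imwrite("pics/w16z.png",cv2.resize(c,None,fx=5,fy=5,interpolation=cv2.INTER_CUBIC))
im=cv2.imread("pics/w17.png"); c=im[95:235,215:345]; cv2.imwrite("pics/w17y.png",cv2.resize(c,None,fx=4.2,fy=4.2,interpolation=cv2.INTER_CUBIC))
E
```

```text
(no output)
```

View pics/w16z.png

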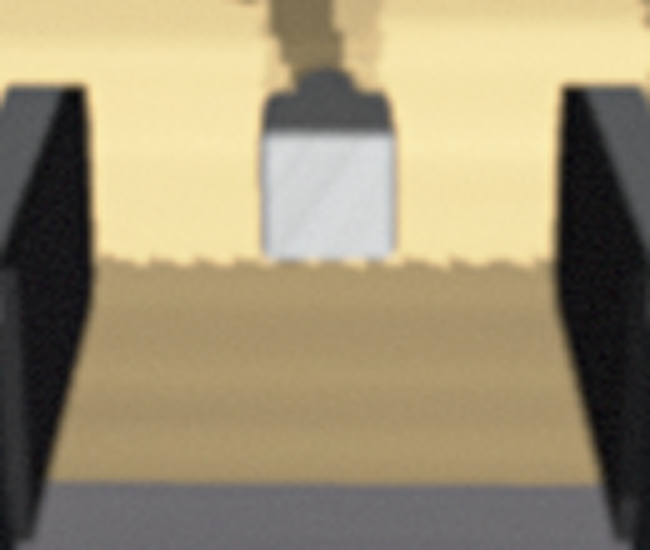

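View pics/w17y.png

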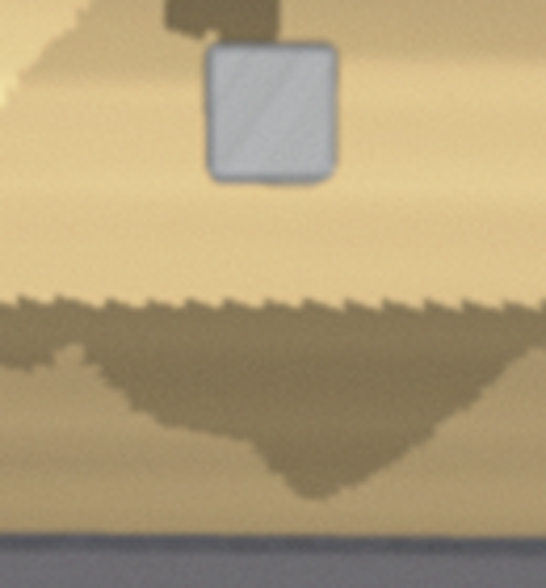

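```bash
python3 - <<'E'
from plan import *
P1=np.array([463.7,-241.2,207.2]);P2=np.array([567.6,-220.5,255.3])
R=RB("y")
def pc(P): return cam("wrist",{"eef_rot":R,"position":P})
p1,p2=pc(P1),pc(P2)
for n,a,b in (("up",261,105.2),("low",286.6,138.6),("board",331.8,222.1)):
    x,e=tri([ray(p1,(281,a)),ray(p2,(281,b))]); print(n,np.round(frombox(x),1),np.round(e,1))
E
```

```text
up [ -11.3 -112.7   87.6] [0.5 0.5]
low [  11.4 -112.7   86.5] [0.5 0.5]
board [  88.7 -112.3   36.4] [0.5 0.5]
```

```bash
python3 - <<'E'
from plan import *
o=st()
print(env.job_done())
E
```

```text
t 17.15 P [ 566.7 -220.6  254.7] box [  62.2 -113.3  189.8] F [ 0.5  0.1 -0. ] op 42.1 q [-0.65 -0.11 -0.08  1.29  0.32 -0.79]
the job is handed in; nothing more can be done
None
```

The square-headed peg is in the hole behind the lower door. I released it, retreated clear, and handed the job in at about 17 s of the 72 s allowed; no verdict is reported.

- **Door:** I pushed it until it hit its stop at 18 N and left it there. The pictures afterwards still show it open.
- **Insertion:** I lined the tip up on the hole with the wrist camera. The peg then slid in with almost no force until it stopped at 20 N, with the foot estimated at 17 mm above the box's underside (13 to 19 is the hole's bottom).
- **Depth check:** After release, two wrist views put the head top about 51 mm above the board. A fully home peg would read 54 mm, so this agrees within my error of a few millimetres.
- **Tilt (least certain):** The released peg leans down the slope by about 0.10 to 0.12 rad. That is slightly more than the roughly 0.09 rad I would expect from the hole's clearance, but under the 0.15 limit.
- **Hole position:** My estimates of its x differed by 1 to 2 mm between views, which is well inside the tolerance.
- **Other pegs:** The round and disc pegs are still in the rack.

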